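# Push the sample crate up the ramp into the check dock

### The job

Line the blue sample crate up with the ramp of the test dock and push it up the ramp, sliding and without lifting it off, until its tail edge drops down behind the yellow lip and the crate sits level on the deck. Its nose may only lightly touch the delicate sprung black bumper at the end of the deck (keep under 12 N there). Then press the green button to start the check, let go of everything, and leave the other things on the bench where they are.

Things in the scene. Friction and masses are not known exactly. Their poses are not given: they have to be found in the camera images.
- dock: Test dock, fixed. Origin on the bench top at the middle of the ramp's foot; x points horizontally up the ramp, y left, z up. The aluminium ramp rises from the origin at 12 degrees. Blue rails 59 mm either side of the centre line stand 18 mm above it, flaring at the mouth (x = 0 to 35 mm) to 73 mm either side. The ramp's last 50 mm (middle setting) are a yellow strip ending in the lip.
- lip_mid (a point): Middle setting of the lip's top edge: x 140, z 30 mm in the dock frame (axes as the dock's). Yellow strip, deck and bumper are one carriage, clamped up to 20 mm further up or down the slope from this setting (up to 4 mm in height). Where is not measured and differs every time: feel or see it.
- deck_mid (a point): For the same middle setting: middle of the level grey deck behind the lip, 9 mm below the lip's edge; rails 60 mm either side, 23 mm above it. From lip edge to bumper face is 125.5 mm, so the 120 mm crate has about 4 mm play once its tail is down. A pressing finger can hold the tail up by friction; it drops when the finger is drawn back.
- bumper (a joint): Travel of the sprung black rubber bumper at the deck's end (84 mm wide, middle 25 mm above the deck): 0 free, growing in metres as it is pushed away from the lip. Spring 3 N per mm, no preload; more than 4 mm (12 N) damages it. Grey housing behind it, up to 70 mm above the bench.
- crate_center (a point): Centre of the blue open crate, half-way up. 120 long (its x, nose +x, goes up first), 110 wide (y), 60 mm high, walls 4 mm; 0.4 to 0.65 kg. Two white bottles with red caps are fixed in its nose half, from 2 mm ahead of the centre on, 86 mm high; the tail half is empty. The outer tail face is flat, for pushing. It starts on the bench before the ramp, askew.
- crate_tab (a point): Orange upright tab in the middle of the crate's tail wall, for pinching: 10 mm thick along the crate's x, 36 mm wide along y, its top 82 mm above the crate's underside (22 mm above the rim). The point is 70 mm above the underside, 55 mm behind the crate's centre; axes as the crate's.
- crate: The same crate; origin at the centre of its underside, axes as above.
- start_top (a point): Centre of the top of the green button (28 mm across), on the white console on the dock's left side (console top 35 mm above the bench). It is pressed straight down.
- start (a joint): Travel of the green button: 0 up, 6 mm (0.006) fully down at 5 N; it springs back. Counts as pressed from 4.5 mm.
- can_white: White jerrycan, 130 x 85 x 210 mm, a bystander to leave alone; origin at the centre of its underside.
- can_grey: Grey jerrycan, 120 x 80 x 190 mm, a bystander to leave alone; origin at the centre of its underside.
- cup: White cup, 60 mm across, 60 mm high, a bystander to leave alone; origin at the centre of its underside.
- cap: Yellow screw cap, 44 mm across, 20 mm high, a bystander to leave alone; origin at the centre of its underside.
- sample: Amber sample bottle, 52 mm across, 110 mm high, a bystander to leave alone; origin at the centre of its underside.
- caliper: Black and steel caliper lying flat, 190 mm long, 10 mm thick, a bystander to leave alone; origin at the centre of its underside.
- collar: Steel ring, 50 mm across, 22 mm high, a bystander to leave alone; origin at the centre of its underside.

How it is judged:
On the way, in this order (a step that is already met when the one before it is completed fails the run):
1. the crate lies on the ramp, nose up the slope (angle between crate_center's own z axis and vertical between 0.15 and 0.3 rad and x of crate_center in the frame of dock between 0.03 and 0.15 m and y of crate_center in the frame of dock between -0.012 and 0.012 m), for 0.2 s.
2. the crate sits level on the deck, its tail edge down behind the lip (x of crate_center in the frame of dock between 0.175 and 0.24 m and y of crate_center in the frame of dock between -0.012 and 0.012 m and z of crate_center in the frame of dock between 0.042 and 0.062 m and angle between crate_center's own z axis and vertical below 0.04 rad and angle between the x axis of crate_center and the x axis of dock, either way round below 0.12 rad), for 0.2 s.
3. the green button is pressed (value of joint start above 0.0045 m), for 0.05 s.
At the end, for the whole second after the job is handed in: The crate rests on the deck, tail dropped behind the lip: level within 0.04 rad, in line within 0.12 rad and 12 mm sideways, centre 175 to 240 mm from the ramp's foot and 42 to 62 mm above the bench; at rest, the button up again (under 2 mm), the bumper pressed in by under 3 mm (all of step 2 and linear speed of crate below 0.01 m/s and value of joint start below 0.002 m and value of joint bumper below 0.003 m); the robot touches nothing.
It fails at once if the bumper is pressed in by more than 4 mm (12 N) (value of joint bumper above 0.004 m).
It fails at once if the crate is lifted: its centre higher than 85 mm above the bench, or more than 48 mm while before the ramp's foot (z of crate_center in the frame of dock above 0.085 m or (x of crate_center in the frame of dock below -0.02 m and z of crate_center in the frame of dock above 0.048 m)).
It fails at once if the crate is tipped by more than 0.5 rad (angle between crate_center's own z axis and vertical above 0.5 rad).
It fails at once if the button is pressed before the crate has reached the deck (value of joint start above 0.0045 m and (x of crate_center in the frame of dock below 0.17 m or angle between crate_center's own z axis and vertical above 0.05 rad)).
It fails at once if another thing on the bench is shifted by more than 20 mm (distance of any of can_white, can_grey, cup, cap, sample, caliper, collar from where it was at the start of the episode above 0.02 m).
It also fails if it takes over 70 s, if anything falls off the work surface, if the arm or the gripper's body presses on something with over 40 N, if the wrist force passes 120 N, or if a joint passes its speed limit or range.

### The arm

A 6-joint arm with a two-finger parallel gripper is mounted at the origin on the work surface. World frame = base frame: x ahead of the robot, y to its left, z up, the work surface at z = 0. Lengths are in m, angles in rad, forces in N, time in s.
With the tool pointing down it reaches from about 0.35 to 0.975 m from the base axis. Payload 4.9 kg.
Tool frame: the origin (TCP) lies at the very end of the fingers, on their centre line; the grasp point (between the pads) lies behind it (manip.grip_depth is the z of the grasp point in the tool frame, in m); z points along the fingers, y is the direction in which the jaws open and shut (so a half turn about z gives the same grasp; the last joint's range is limited). The gripper opens to 85 mm and grips with 20 to 120 N. Pads are 22 mm wide; open, the fingers measure 114 mm over their backs; the gripper's body (76 mm by 85 mm) begins 54 mm behind the grasp point. The pads swing forward as they close: fully open they stand 13 mm farther back than shut.
Start: joints at [0.987, 0.053, 1.613, -0, 1.476, -0.119], TCP at [0.28, 0.559, 0.231] pointing down, gripper open.
Joint ranges: [-3.01, 3.01], [-1.01, 2.22], [0.06, 2.58], [-1.02, 4.17], [0.09, 2.62], [-3.14, 3.14]. Speed limits (rad/s): [2.57, 2.57, 3.14, 3.14, 3.14, 3.14].

### API

Orientations are given as a unit quaternion [w, x, y, z].
In Python, from plant import state, optics, manip, silhouettes, place_of gives the robot as it stands. The module is installed in compiled form; this text tells all that it offers.
- The arm moves only by the tool jog_arm, never from a script. Its argument "increments" is a list of rows, each an object with "slide": the shift along the tool's x, y, z in mm, a list of three; "rotation": the turn, a rotation vector about the tool's x, y, z in degrees, a list of three. A call has 1 to 20 rows; each row shifts and turns the commanded pose from where the row before left it, along the tool's axes as they then stand; what a row does not reach is not made up. A row lasts 1/12 s, in which the tool goes at most 41.7 mm and 7.16 degrees, less where a joint would pass 70% of its speed; a pose out of reach is approached as far as the arm can. A call with a gripper value outside its range is refused whole. "fingers" is the opening, from 0 (shut) to 1 (fully open), set as the call begins (left out, the last holds). The fingers move at their own pace and stop on an object; the grip force is fixed at half the most. Time passes only in rows, so rows that do not move let the fingers close. It gives the time, the measured TCP pose, the force and the opening at its end, in the units of the state.
- state(): the state, without advancing time (a new reading comes with each control period).
- optics.grab_frame(name): name is "scene" or "top"; returns a dict with "frame" (400x640x3 uint8, blue, green, red), "camera_matrix" (3x3 intrinsics, pixels), "R" (3x3) and "t" (3): a world point X has camera coordinates R X + t. Camera axes: x right, y down, z forward; pixel columns grow to the right and rows downward; lengths in m; the calibration is good to about 2 mm. A picture is of the moment at which its call begins. There is no depth.
- manip.job_done(): hands the job in, once; it reports no verdict.
Trained networks look in the newest picture that a camera, given by its name, has taken for a name from the list of things; names that differ only in an ending like _2 or _b are one class to them, and where a whole thing is asked for, a point or a joint stands for the part that bears it (a point fixed in the world has none). Each returns a list of dicts, best first, with "score" (0 to 1); they miss things now and then, are a little off and sometimes report something else, mostly with a low value. They report only what shows in the picture. A call takes as long as a camera call.
- silhouettes(thing, camera): "mask" (400x640 bool, what is visible of it) and "bbox" ([left, top, right, bottom] in pixels, round what is visible of it).
- place_of(thing, camera): "uv" ([column, row] in pixels: a listed point, or the origin of a listed thing).
The state is a dict: "time": time; "joint_pos": joint angles; "joint_vel": joint speeds; "joint_efforts": joint torques, N m; "tool_pos": TCP position; "tool_rot": TCP orientation; "contact_force": force on the tool from outside, world axes, zero at the start; "ft_torque": the same for the moment, N m; "gripper_width": opening from 0.0 (shut) to 1.0 (fully open).
Only numpy, scipy, OpenCV 4.12 (cv2) and the standard library are available. Lean on these libraries where they do the work, as an engineer would, in place of code of your own. Each camera call takes 0.05 s, during which the arm holds its last target.

## Working session

There is one attempt and no reset: what is moved stays moved. The work goes in short steps, Python scripts to look and compute and a tool call to move; the robot and the scene stay as the last step left them, time stands still between calls to the robot, and variables do not carry over. Pictures are saved under pics/ and viewed, and the job is handed in when it is done.

Besides the shell and the picture viewer there is one more tool, called as name(argument=value, ...) on one line, values as JSON. jog_arm: Moves the arm, as the interface text tells. Its arguments: {"type":"object","properties":{"increments":{"type":"array","items":{"type":"object","properties":{"slide":{"type":"array","items":{"type":"number"}},"rotation":{"type":"array","items":{"type":"number"}}}}},"fingers":{"type":"number"}},"required":["increments"]}

```bash
mkdir -p pics; ls; cat > h.py <<'E'
import numpy as np, cv2
from plant import state, optics, manip, silhouettes, place_of
def grab(n,save=None):
    f=optics.grab_frame(n)
    if save: cv2.imwrite('pics/'+save,f['frame'])
    return f
def ray(f,uv):
    K,R,t=f['camera_matrix'],f['R'],f['t']
    d=R.T@np.linalg.inv(K)@np.array([uv[0],uv[1],1.]); return -R.T@t,d
def atz(f,uv,z):
    c,d=ray(f,uv); return c+d*(z-c[2])/d[2]
def proj(f,X):
    K,R,t=map(np.array,(f['camera_matrix'],f['R'],f['t'])); p=(R@np.atleast_2d(X).T+t.reshape(3,1)); q=K@p; return (q[:2]/q[2]).T
def tri(f1,u1,f2,u2):
    (a,d),(b,e)=ray(f1,u1),ray(f2,u2)
    d=d/np.linalg.norm(d);e=e/np.linalg.norm(e)
    A=np.stack([d,-e],1);s=np.linalg.lstsq(A,b-a,rcond=None)[0]
    p,q=a+d*s[0],b+e*s[1]; return (p+q)/2,np.linalg.norm(p-q)
E
python3 - <<'E'
from h import *
fs={n:grab(n,n+'0.png') for n in('scene','top')}
for n,f in fs.items(): print(n,-f['R'].T@f['t'],f['camera_matrix'][0,0])
for th in ['dock','lip_mid','deck_mid','crate_center','crate_tab','crate','start_top']:
    r={n:place_of(th,n) for n in fs}
    print(th,{n:[(np.round(x['uv'],1).tolist(),round(x['score'],2)) for x in v[:2]] for n,v in r.items()})
    if r['scene'] and r['top']:
        print('   ',tri(fs['scene'],r['scene'][0]['uv'],fs['top'],r['top'][0]['uv']))
print(state()); print(manip.grip_depth)
E
```

```text
pics
scene [ 1.06852786 -0.6631747   0.57927689] 381.9758598673399
top [ 0.38875698 -0.01608174  1.42803234] 432.85193598321695
dock {'scene': [([307.4, 226.5], 0.63), ([323.3, 189.6], 0.18)], 'top': [([330.6, 200.9], 0.8), ([275.0, 248.6], 0.45)]}
    (array([ 0.57356311, -0.06244007, -0.00385771]), np.float64(0.0036590739483353856))
lip_mid {'scene': [([325.4, 191.7], 0.73), ([367.7, 147.3], 0.58)], 'top': [([292.3, 210.6], 0.63)]}
    (array([0.53838262, 0.06266694, 0.0261513 ]), np.float64(0.00034397438028386704))
deck_mid {'scene': [([337.6, 183.2], 0.68)], 'top': [([272.0, 215.2], 0.73), ([290.1, 210.9], 0.36)]}
    (array([0.52755814, 0.13160194, 0.01740373]), np.float64(0.006564838091223965))
crate_center {'scene': [([262.9, 247.0], 0.89), ([262.3, 256.1], 0.65)], 'top': [([379.0, 203.0], 0.92), ([270.3, 215.1], 0.26)]}
    (array([ 0.56402112, -0.2157722 ,  0.0245038 ]), np.float64(0.01334263326357262))
crate_tab {'scene': [([250.5, 248.6], 0.56)], 'top': [([396.4, 195.9], 0.85)]}
    (array([ 0.58142636, -0.26616584,  0.06235223]), np.float64(0.013732136569761168))
crate {'
[... 315 characters left out ...]
)
{'time': 0.8, 'joint_pos': array([ 9.87002219e-01,  5.26875319e-02,  1.61288309e+00, -2.84508282e-06,
        1.47598568e+00, -1.19024469e-01]), 'joint_vel': array([-0.00011529, -0.0012993 , -0.00066956,  0.00032543,  0.00113962,
       -0.00085991]), 'joint_efforts': array([ 1.69946525e-03, -3.93625689e+01, -3.70446038e+01,  2.54816064e-05,
        3.08769177e-04,  1.64505900e-05]), 'tool_pos': array([0.28014537, 0.55868965, 0.23132143]), 'tool_rot': array([7.58642886e-06, 2.30298760e-01, 9.73119972e-01, 1.65784508e-05]), 'contact_force': array([ 0.40762752, -0.39036763,  0.64046431]), 'ft_torque': array([-0.01714843, -0.01892908,  0.05362854]), 'gripper_width': 1.000495053908807}
-0.0187
```

View pics/scene0.png

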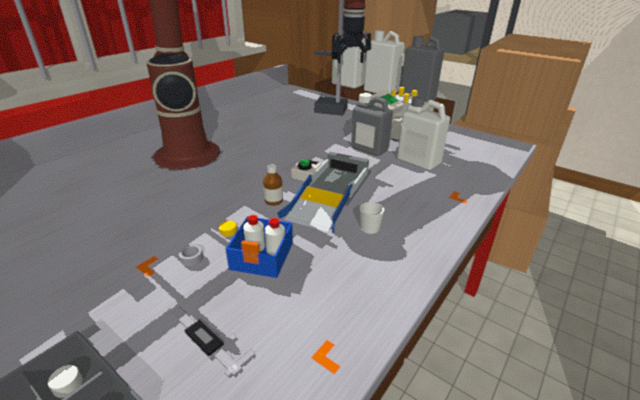

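View pics/top0.png

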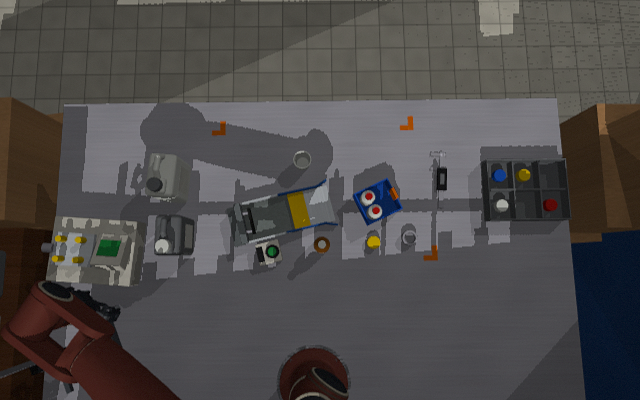

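```bash
python3 - <<'E'
import cv2
a=cv2.imread('pics/top0.png')[140:290,200:440];cv2.imwrite('pics/top0z.png',cv2.resize(a,None,fx=3.3,fy=3.3,interpolation=cv2.INTER_CUBIC))
a=cv2.imread('pics/scene0.png')[120:300,200:420];cv2.imwrite('pics/scene0z.png',cv2.resize(a,None,fx=3.3,fy=3.3,interpolation=cv2.INTER_CUBIC))
E
```

```text
(no output)
```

View pics/top0z.png

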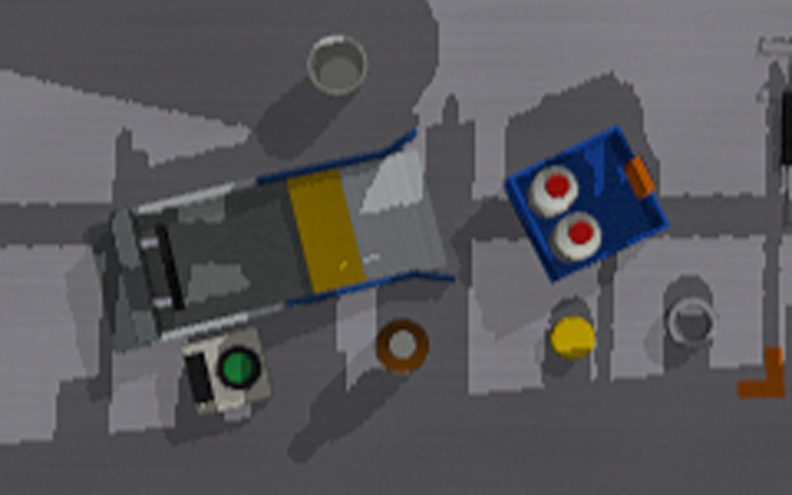

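View pics/scene0z.png

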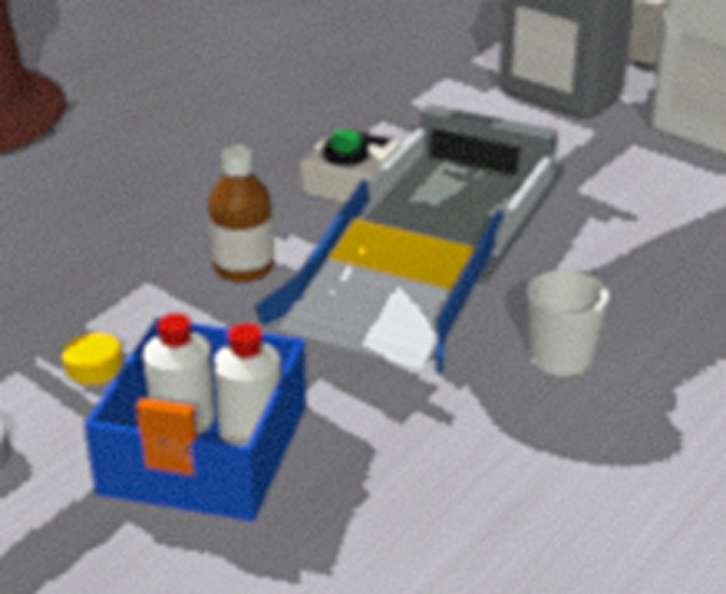

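The top view shows the dock pointing left (world +y), foot near (334,200) px and yellow strip at (298,210). The crate is at (377,202), yawed about 25° off its own line, with its tail tab to the right at (394,194). I'll now fit poses from the corners.

```bash
cat > fit.py <<'E'
from h import *
from scipy.optimize import least_squares
def model_dock(p,P,s):
    x,y,a=p; c,si=np.cos(a),np.sin(a)
    P=np.array(P,float); return np.stack([x+c*P[:,0]-si*P[:,1],y+si*P[:,0]+c*P[:,1],P[:,2]],1)
def fit(fs,obs,n,p0):
    # obs: list (cam, P(callable of s or tuple), uv)
    def res(q):
        r=[]
        s=q[3] if n==4 else 0
        for cam,P,uv in obs:
            P=P(s) if callable(P) else P
            r.append((proj(fs[cam],model_dock(q[:3],[P],s))[0]-uv)/1.)
        return np.array(r).ravel()
    o=least_squares(res,p0,loss='soft_l1',f_scale=.7,x_scale=[.01,.01,.05,.01][:n])
    return o.x,res(o.x).reshape(-1,2)
E
cat > a.py <<'E'
from fit import *
fs={n:grab(n) for n in('scene','top')}
T=lambda u,v:np.array([200+u/3.3,140+v/3.3]); S=lambda u,v:np.array([200+u/3.3,120+v/3.3])
h=.060
co=[('top',(-.06,-.055,h),T(617,126)),('top',(-.06,.055,h),T(667,226)),('top',(.06,.055,h),T(552,282)),('top',(.06,-.055,h),T(505,180)),
('top',(-.055,0,.082),T(640,176)),
('scene',(-.06,.055,h),S(88,425)),('scene',(-.06,-.055,h),S(260,455)),('scene',(.06,-.055,h),S(304,341)),('scene',(-.06,.055,0),S(97,493)),('scene',(-.06,-.055,0),S(251,517))]
q,r=fit(fs,co,3,[.57,-.2,1.9]);print('crate',q,np.degrees(q[2]));print(r.round(1).tolist())
cs,sn=np.cos(np.radians(12)),np.sin(np.radians(12))
L=lambda y,d=0:(lambda s:(.14+(s+d)*cs,y,.03+(s+d)*sn))
do=[('top',(0,-.073,.018),T(416,130)),('top',(0,.073,.018),T(454,279)),('top',(.035,-.059,.025),T(388,150)),('top',(.035,.059,.025),T(415,272)),
('top',L(-.059),T(288,181)),('top',L(.059),T(309,294)),('top',L(-.059,-.05),T(340,171)),('top',L(.059,-.05),T(365,283)),
('scene',(0,.073,.018),S(258,306)),('scene',(0,-.073,.018),S(440,340)),('scene',(0,-.073,0),S(441,370)),('scene',(0,.073,0),S(265,321)),
('scene',L(.059),S(357,221)),('scene',L(-.059),S(475,247)),('scene',L(.059,-.05),S(331,257)),('scene',L(-.059,-.05),S(458,287))]
q,r=fit(fs,do,4,[.57,-.06,1.8,0]);print('dock',q,np.degrees(q[2]));print(r.round(1).tolist())
c,d=ray(fs['top'],T(238,367)),ray(fs['scene'],S(347,134))
print('button',tri(fs['top'],T(238,365),fs['scene'],S(347,134)),atz(fs['top'],T(238,367),.045))
for th in ['can_white','can_grey','cup','cap','sample','caliper','collar']:
    m=place_of(th,'top'); 
    if m: print(th,m[0]['score'],atz(fs['top'],m[0]['uv'],0).round(3))
E
python3 a.py
```

```text
crate [ 0.56380998 -0.21093627  2.0021191 ] 114.71297445432658
[[-0.5, -1.2], [0.0, -0.7], [1.0, -1.5], [-0.1, -1.6], [0.2, -1.4], [-1.5, -1.8], [-3.3, -2.8], [-0.1, -2.0], [-0.9, -1.0], [0.9, -0.0]]
dock [ 0.56852245 -0.06448568  1.81825297 -0.00615896] 104.17822155168346
[[-0.8, 0.6], [-0.6, -1.9], [-1.4, 0.9], [-0.2, -1.4], [-0.4, -0.9], [2.3, -0.2], [-1.6, -1.2], [0.0, -0.6], [0.6, -0.3], [-1.8, 3.3], [-2.3, 0.1], [-1.2, 0.9], [-2.3, -1.3], [1.3, 0.0], [-2.0, -0.6], [-0.2, 0.2]]
button (array([0.41125719, 0.1266389 , 0.05596314]), np.float64(0.004682165172145812)) [0.40777993 0.12618514 0.045     ]
can_white 0.89 [0.629 0.448 0.   ]
can_grey 0.68 [0.463 0.414 0.   ]
cup 0.61 [0.699 0.027 0.   ]
cap 0.44 [ 0.432 -0.208  0.   ]
sample 0.71 [ 0.42  -0.034  0.   ]
caliper 0.76 [ 0.65  -0.438  0.   ]
collar 0.72 [ 0.438 -0.204  0.   ]
```

```bash
cat > mv.py <<'E'
from h import *
from scipy.spatial.transform import Rotation as Ro, Slerp
import json
def cur():
    s=state(); q=s['tool_rot']; return np.array(s['tool_pos']),Ro.from_quat([q[1],q[2],q[3],q[0]])
def crateR(yaw,pitch=0,roll=0): # degrees; pitch nose up. crate axes
    return Ro.from_euler('ZYX',[yaw,-pitch,roll],degrees=True)
M=Ro.from_matrix(np.array([[0,-1,0],[-1,0,0],[0,0,-1.]]).T)  # columns: tool axes in crate axes
def toolR(yaw,pitch=0): return crateR(yaw,pitch)*M
def rows(wps,start=None,dp=1,dr=1):
    """wps: list of (pos,Rot,n)"""
    p,R=start or cur(); out=[]
    p0,R0=p,R
    for P,Q,n in wps:
        P=np.array(P,float); sl=Slerp([0,1],Ro.concatenate([R0,Q]))
        for k in range(1,n+1):
            t=k/n; tp=p0+(P-p0)*t; tR=sl(t)
            d=np.round(R.inv().apply(tp-p)*1000,dp); w=np.round((R.inv()*tR).as_rotvec(degrees=True),dr)
            out.append({"slide":(d+0.).tolist(),"rotation":(w+0.).tolist()})
            p=p+R.apply(d/1000); R=R*Ro.from_rotvec(w,degrees=True)
        p0,R0=P,Q
    print(len(out)); print(json.dumps(out).replace(' ',''))
    return p,R
def cratepose():
    "crate underside centre & euler from tool when gripping tab at TCP height H above underside"
E
python3 - <<'E'
from mv import *
p,R=cur()
Q=toolR(114.7)
rows([((.29,.5,.28),R,4),((.36,.2,.28),Ro.from_matrix(R.as_matrix()),10)],dp=0)
print((R.inv()*Q).as_rotvec(degrees=True))
rows([((.29,.5,.28),R,4),((.42,.12,.26),Slerp([0,1],Ro.concatenate([R,Q]))(.6),14)],dp=0)
E
```

```text
14
[{"slide":[-9.0,-12.0,-12.0],"rotation":[0.0,0.0,0.0]},{"slide":[-9.0,-12.0,-12.0],"rotation":[0.0,0.0,0.0]},{"slide":[-8.0,-12.0,-13.0],"rotation":[0.0,0.0,0.0]},{"slide":[-9.0,-12.0,-12.0],"rotation":[0.0,0.0,0.0]},{"slide":[-20.0,-24.0,0.0],"rotation":[0.0,0.0,0.0]},{"slide":[-20.0,-23.0,0.0],"rotation":[0.0,0.0,0.0]},{"slide":[-19.0,-24.0,0.0],"rotation":[0.0,0.0,0.0]},{"slide":[-20.0,-24.0,0.0],"rotation":[0.0,0.0,0.0]},{"slide":[-20.0,-23.0,0.0],"rotation":[0.0,0.0,0.0]},{"slide":[-19.0,-24.0,0.0],"rotation":[0.0,0.0,0.0]},{"slide":[-20.0,-24.0,0.0],"rotation":[0.0,0.0,0.0]},{"slide":[-20.0,-23.0,0.0],"rotation":[0.0,0.0,0.0]},{"slide":[-19.0,-24.0,0.0],"rotation":[0.0,0.0,0.0]},{"slide":[-20.0,-24.0,0.0],"rotation":[0.0,0.0,0.0]}]
[6.61022135e-04 2.66346498e-03 1.28672025e+02]
18
[{"slide":[-9.0,-12.0,-12.0],"rotation":[0.0,0.0,0.0]},{"slide":[-9.0,-12.0,-12.0],"rotation":[0.0,0.0,0.0]},{"slide":[-8.0,-12.0,-13.0],"rotation":[0.0,0.0,0.0]},{"slide":[-9.0,-12.0,-12.0],"rotation":[0.0,0.0,0.0]},{"slide":[-21.0,-20.0,2.0],"rotation":[0.0,0.0,5.5]},{"slide":[-22.0,-18.0,1.0],"rotation":[0.0,0.0,5.5]},{"slide":[-24.0,-16.0,2.0],"rotation":[0.0,0.0,5.5]},{"slide":[-25.0,-14.0,1.0],"rotation":[0.0,0.0,5.6]},{"slide":[-27.0,-10.0,1.0],"rotation":[0.0,0.0,5.5]},{"slide":[-27.0,-9.0,2.0],"rotation":[0.0,0.0,5.5]},{"slide":[-28.0,-5.0,1.0],"rotation":[0.0,0.0,5.5]},{"slide":[-29.0,-3.0,2.0],"rotation":[0.0,0.0,5.5]},{"slide":[-29.0,-1.0,1.0],"rotation":[0.0,0.0,5.5]},{"slide":[-28.0,3.0,2.0],"rotation":[0.0,0.0,5.5]},{"slide":[-28.0,5.0,1.0],"rotation":[0.0,0.0,5.6]},{"slide":[-28.0,8.0,1.0],"rotation":[0.0,0.0,5.5]},{"slide":[-26.0,11.0,2.0],"rotation":[0.0,0.0,5.5]},{"slide":[-26.0,13.0,1.0],"rotation":[0.0,0.0,5.5]}]
```

jog_arm(increments=[{"slide":[-9,-12,-12],"rotation":[0,0,0]},{"slide":[-9,-12,-12],"rotation":[0,0,0]},{"slide":[-8,-12,-13],"rotation":[0,0,0]},{"slide":[-9,-12,-12],"rotation":[0,0,0]},{"slide":[-21,-20,2],"rotation":[0,0,5.5]},{"slide":[-22,-18,1],"rotation":[0,0,5.5]},{"slide":[-24,-16,2],"rotation":[0,0,5.5]},{"slide":[-25,-14,1],"rotation":[0,0,5.6]},{"slide":[-27,-10,1],"rotation":[0,0,5.5]},{"slide":[-27,-9,2],"rotation":[0,0,5.5]},{"slide":[-28,-5,1],"rotation":[0,0,5.5]},{"slide":[-29,-3,2],"rotation":[0,0,5.5]},{"slide":[-29,-1,1],"rotation":[0,0,5.5]},{"slide":[-28,3,2],"rotation":[0,0,5.5]},{"slide":[-28,5,1],"rotation":[0,0,5.6]},{"slide":[-28,8,1],"rotation":[0,0,5.5]},{"slide":[-26,11,2],"rotation":[0,0,5.5]},{"slide":[-26,13,1],"rotation":[0,0,5.5]}], fingers=0.55)

```text
time: 2.75
tool_pos: [0.4202, 0.1187, 0.2604]
tool_rot: [0.0, 0.789, 0.615, 0.0]
contact_force: [0.8, 0.4, 0.1]
gripper_width: 0.547
```

```bash
python3 - <<'E'
from mv import *
s=state(); print(s['tool_pos'],s['time'],s['gripper_width'])
rows([((.587,-.261,.15),toolR(114.7),16),((.587,-.261,.15),toolR(114.7),1)],dp=0)
E
```

```text
[0.42015196 0.11865406 0.26035715] 2.75 0.5465722051739818
17
[{"slide":[-20.0,16.0,7.0],"rotation":[0.0,0.0,3.2]},{"slide":[-20.0,17.0,7.0],"rotation":[0.0,0.0,3.2]},{"slide":[-19.0,18.0,7.0],"rotation":[0.0,0.0,3.2]},{"slide":[-17.0,19.0,7.0],"rotation":[0.0,0.0,3.2]},{"slide":[-17.0,20.0,7.0],"rotation":[0.0,0.0,3.2]},{"slide":[-15.0,21.0,6.0],"rotation":[0.0,0.0,3.2]},{"slide":[-14.0,22.0,7.0],"rotation":[0.0,0.0,3.2]},{"slide":[-13.0,22.0,7.0],"rotation":[0.0,0.0,3.2]},{"slide":[-11.0,23.0,7.0],"rotation":[0.0,0.0,3.2]},{"slide":[-11.0,24.0,7.0],"rotation":[0.0,0.0,3.2]},{"slide":[-9.0,25.0,7.0],"rotation":[0.0,0.0,3.2]},{"slide":[-7.0,24.0,7.0],"rotation":[0.0,0.0,3.2]},{"slide":[-6.0,25.0,7.0],"rotation":[0.0,0.0,3.2]},{"slide":[-5.0,26.0,7.0],"rotation":[0.0,0.0,3.2]},{"slide":[-4.0,26.0,7.0],"rotation":[0.0,0.0,3.2]},{"slide":[-1.0,26.0,6.0],"rotation":[0.0,0.0,3.2]},{"slide":[0.0,0.0,0.0],"rotation":[0.0,0.0,0.0]}]
```

jog_arm(increments=[{"slide":[-20,16,7],"rotation":[0,0,3.2]},{"slide":[-20,17,7],"rotation":[0,0,3.2]},{"slide":[-19,18,7],"rotation":[0,0,3.2]},{"slide":[-17,19,7],"rotation":[0,0,3.2]},{"slide":[-17,20,7],"rotation":[0,0,3.2]},{"slide":[-15,21,6],"rotation":[0,0,3.2]},{"slide":[-14,22,7],"rotation":[0,0,3.2]},{"slide":[-13,22,7],"rotation":[0,0,3.2]},{"slide":[-11,23,7],"rotation":[0,0,3.2]},{"slide":[-11,24,7],"rotation":[0,0,3.2]},{"slide":[-9,25,7],"rotation":[0,0,3.2]},{"slide":[-7,24,7],"rotation":[0,0,3.2]},{"slide":[-6,25,7],"rotation":[0,0,3.2]},{"slide":[-5,26,7],"rotation":[0,0,3.2]},{"slide":[-4,26,7],"rotation":[0,0,3.2]},{"slide":[-1,26,6],"rotation":[0,0,3.2]},{"slide":[0,0,0],"rotation":[0,0,0]},{"slide":[0,0,0],"rotation":[0,0,0]}], fingers=0.55)

```text
time: 4.25
tool_pos: [0.5889, -0.2599, 0.1495]
tool_rot: [-0.001, 0.976, 0.216, -0.001]
contact_force: [-0.0, -0.4, -0.6]
gripper_width: 0.549
```

```bash
python3 - <<'E'
from mv import *
p,R=cur(); print(p)
f=grab('scene','s1.png'); g=grab('top','t1.png')
a=f['frame'][150:300,180:340]; b=g['frame'][120:270,320:480]
cv2.imwrite('pics/c1.png',np.hstack([cv2.resize(a,(400,375)),cv2.resize(b,(400,375))]))
print(proj(f,[p]),proj(g,[p]))
E
```

```text
[ 0.58891768 -0.25990598  0.14946244]
[[248.12410711 214.23882764]] [[397.70763486 187.91725031]]
```

View pics/c1.png

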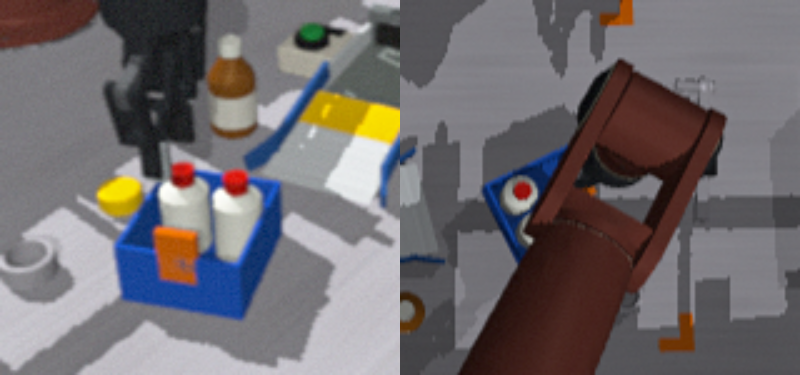

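```bash
python3 - <<'E'
from mv import *
p,R=cur()
f=grab('scene')
print(proj(f,[[*p[:2],.082],[*p[:2],.051]]), (R.inv()*toolR(114.7)).as_rotvec(degrees=True))
a=f['frame'][190:290,200:320]; cv2.imwrite('pics/c2.png',cv2.resize(a,None,fx=6,fy=6,interpolation=cv2.INTER_CUBIC))
rows([((p[0],p[1],.051),toolR(114.7),8)],dp=0)
E
```

```text
[[251.54841678 241.01125788]
 [252.80374811 252.63331066]] [-0.02974442  0.00230735  0.31197329]
8
[{"slide":[0.0,0.0,12.0],"rotation":[0.0,0.0,0.0]},{"slide":[0.0,0.0,13.0],"rotation":[0.0,0.0,0.1]},{"slide":[0.0,0.0,12.0],"rotation":[0.0,0.0,0.0]},{"slide":[0.0,0.0,13.0],"rotation":[0.0,0.0,0.1]},{"slide":[0.0,0.0,12.0],"rotation":[0.0,0.0,0.0]},{"slide":[0.0,0.0,13.0],"rotation":[0.0,0.0,0.0]},{"slide":[0.0,0.0,12.0],"rotation":[0.0,0.0,0.1]},{"slide":[0.0,0.0,13.0],"rotation":[0.0,0.0,0.0]}]
```

View pics/c2.png

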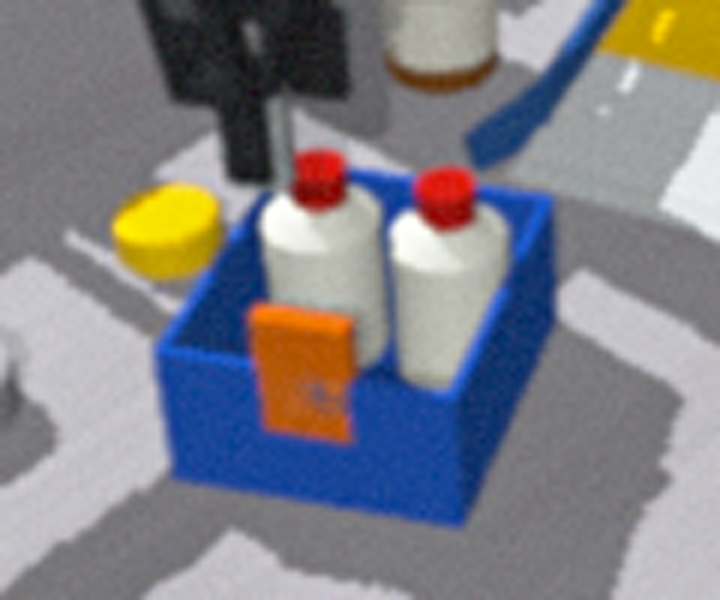

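jog_arm(increments=[{"slide":[0,0,12],"rotation":[0,0,0.3]},{"slide":[0,0,12],"rotation":[0,0,0]},{"slide":[0,0,12],"rotation":[0,0,0]},{"slide":[0,0,12],"rotation":[0,0,0]},{"slide":[0,0,12],"rotation":[0,0,0]},{"slide":[0,0,12],"rotation":[0,0,0]},{"slide":[0,0,12],"rotation":[0,0,0]},{"slide":[0,0,12],"rotation":[0,0,0]},{"slide":[0,0,0],"rotation":[0,0,0]},{"slide":[0,0,0],"rotation":[0,0,0]}])

```text
time: 5.23
tool_pos: [0.5885, -0.2588, 0.0529]
tool_rot: [-0.001, 0.977, 0.214, -0.001]
contact_force: [-0.2, -0.4, -0.0]
gripper_width: 0.55
```

```bash
python3 - <<'E'
from mv import *
f=grab('scene')
a=f['frame'][190:290,200:320]; cv2.imwrite('pics/c3.png',cv2.resize(a,None,fx=6,fy=6,interpolation=cv2.INTER_CUBIC))
E
```

```text
(no output)
```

View pics/c3.png

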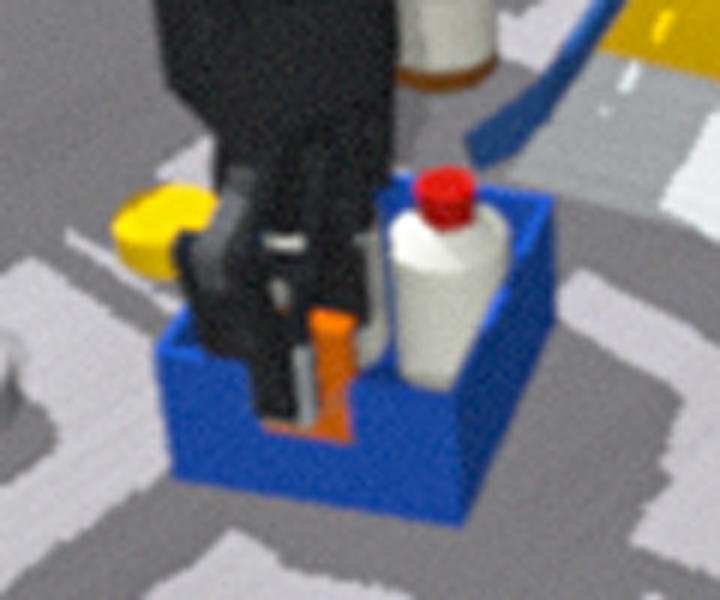

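The fingers straddle the tab, with the outer one at about (245,255) px and no contact force. Closing now.

jog_arm(increments=[{"slide":[0,0,0]},{"slide":[0,0,0]},{"slide":[0,0,0]},{"slide":[0,0,0]},{"slide":[0,0,0]},{"slide":[0,0,0]}], fingers=0)

```text
invalid input
```

```bash
python3 - <<'E'
from mv import *
p,R=cur(); print(p, R.as_euler('zyx',degrees=True), state()['contact_force'], state()['gripper_width'])
C=R*M.inv(); print('crate euler ZYX',C.as_euler('ZYX',degrees=True))
f=grab('scene')
a=f['frame'][190:290,200:320]; cv2.imwrite('pics/c4.png',cv2.resize(a,None,fx=6,fy=6,interpolation=cv2.INTER_CUBIC))
E
```

```text
[ 0.58916186 -0.25923723  0.05415966] [-2.46648426e+01 -8.36578334e-03 -1.79996721e+02] [-1.57814413 -0.18416662  0.07095096] 0.5501503702321673
crate euler ZYX [ 1.14664842e+02 -6.47062881e-03  6.23432017e-03]
```

View pics/c4.png

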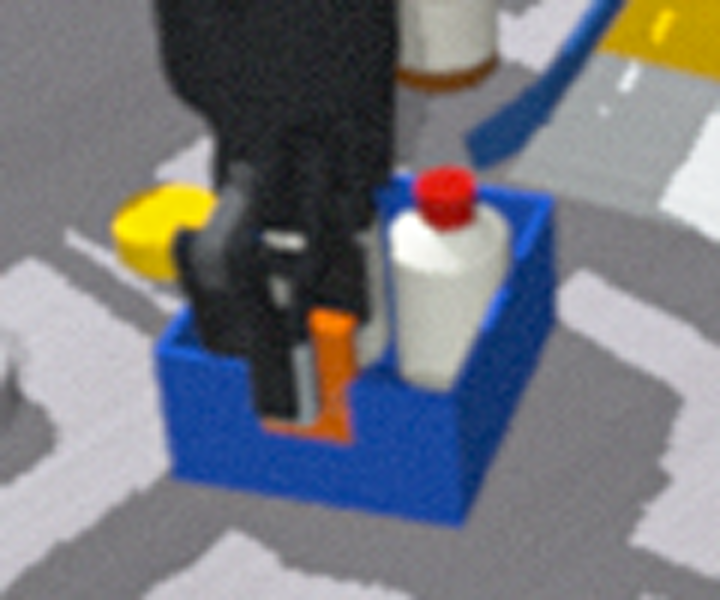

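jog_arm(increments=[{"slide":[0,0,0],"rotation":[0,0,0]},{"slide":[0,0,0],"rotation":[0,0,0]},{"slide":[0,0,0],"rotation":[0,0,0]},{"slide":[0,0,0],"rotation":[0,0,0]},{"slide":[0,0,0],"rotation":[0,0,0]},{"slide":[0,0,0],"rotation":[0,0,0]}], fingers=0)

```text
time: 5.83
tool_pos: [0.5899, -0.2599, 0.0556]
tool_rot: [0.001, 0.977, 0.214, 0.001]
contact_force: [0.5, -2.3, 4.4]
gripper_width: 0.103
```

```bash
python3 - <<'E'
from mv import *
p,R=cur(); print(p, state()['contact_force'], state()['gripper_width'])
C=R*M.inv(); print('crate euler ZYX',C.as_euler('ZYX',degrees=True))
f=grab('scene');g=grab('top')
a=f['frame'][190:290,200:320]; b=g['frame'][140:290,200:440]
cv2.imwrite('pics/c5.png',cv2.resize(a,None,fx=6,fy=6,interpolation=cv2.INTER_CUBIC))
cv2.imwrite('pics/c6.png',cv2.resize(b,None,fx=3.3,fy=3.3,interpolation=cv2.INTER_CUBIC))
E
```

```text
[ 0.58990509 -0.25986256  0.05559158] [ 0.50167159 -2.28471613  4.41156026] 0.10278862089450516
crate euler ZYX [ 1.14671604e+02  1.26950019e-01 -6.42671887e-02]
```

View pics/c5.png

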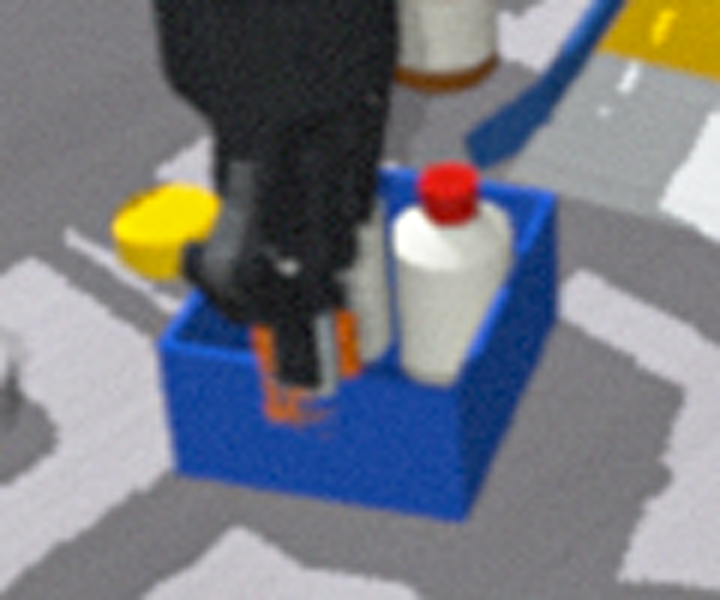

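View pics/c6.png

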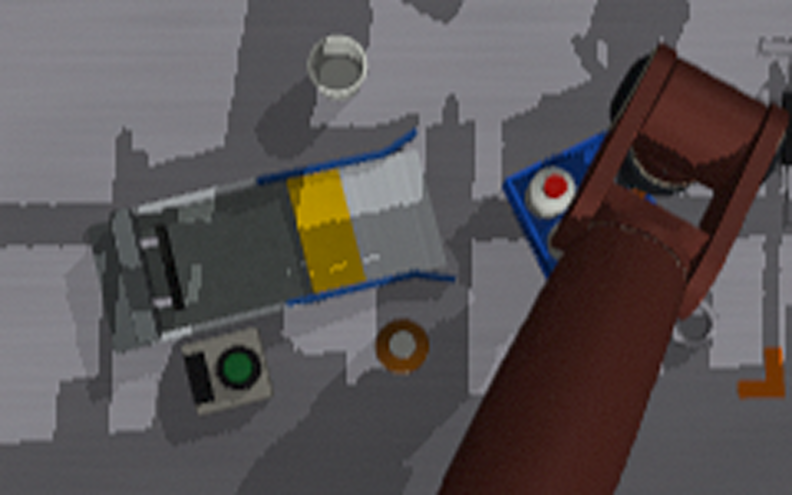

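```bash
cat >> mv.py <<'E'
D0=np.array([.5685,-.0645]); DY=104.2
def d2w(x,y,z=0):
    a=np.radians(DY); return np.array([D0[0]+np.cos(a)*x-np.sin(a)*y, D0[1]+np.sin(a)*x+np.cos(a)*y, z])
def w2d(P):
    a=np.radians(DY); d=np.array(P[:2])-D0; return np.array([np.cos(a)*d[0]+np.sin(a)*d[1],-np.sin(a)*d[0]+np.cos(a)*d[1],P[2]])
E
python3 - <<'E'
from mv import *
p,R=cur(); print(w2d(p))
rows([((*d2w(-.145,0)[:2],p[2]),toolR(DY),14)])
E
```

```text
[-0.19467005  0.0271427   0.05561997]
14
[{"slide":[2.6,-3.1,0.0],"rotation":[0.0,0.0,0.7]},{"slide":[2.5,-3.2,0.0],"rotation":[0.0,0.0,0.8]},{"slide":[2.4,-3.2,0.0],"rotation":[0.0,0.0,0.7]},{"slide":[2.5,-3.2,0.0],"rotation":[0.0,0.0,0.8]},{"slide":[2.3,-3.3,0.0],"rotation":[0.0,0.0,0.7]},{"slide":[2.4,-3.3,0.0],"rotation":[0.1,0.0,0.8]},{"slide":[2.3,-3.3,0.0],"rotation":[0.0,0.0,0.7]},{"slide":[2.2,-3.4,0.0],"rotation":[0.0,0.0,0.8]},{"slide":[2.3,-3.4,0.0],"rotation":[0.0,-0.1,0.7]},{"slide":[2.1,-3.4,0.0],"rotation":[0.0,0.0,0.8]},{"slide":[2.1,-3.4,0.0],"rotation":[0.0,0.0,0.7]},{"slide":[2.1,-3.5,0.0],"rotation":[0.0,0.0,0.8]},{"slide":[2.0,-3.5,0.0],"rotation":[0.0,0.0,0.7]},{"slide":[2.0,-3.5,0.0],"rotation":[0.0,0.0,0.8]}]
```

jog_arm(increments=[{"slide":[2.6,-3.1,0.0],"rotation":[0,0,0.7]},{"slide":[2.5,-3.2,0.0],"rotation":[0,0,0.8]},{"slide":[2.4,-3.2,0.0],"rotation":[0,0,0.7]},{"slide":[2.5,-3.2,0.0],"rotation":[0,0,0.8]},{"slide":[2.3,-3.3,0.0],"rotation":[0,0,0.7]},{"slide":[2.4,-3.3,0.0],"rotation":[0,0,0.8]},{"slide":[2.3,-3.3,0.0],"rotation":[0,0,0.7]},{"slide":[2.2,-3.4,0.0],"rotation":[0,0,0.8]},{"slide":[2.3,-3.4,0.0],"rotation":[0,0,0.7]},{"slide":[2.1,-3.4,0.0],"rotation":[0,0,0.8]},{"slide":[2.1,-3.4,0.0],"rotation":[0,0,0.7]},{"slide":[2.1,-3.5,0.0],"rotation":[0,0,0.8]},{"slide":[2.0,-3.5,0.0],"rotation":[0,0,0.7]},{"slide":[2.0,-3.5,0.0],"rotation":[0,0,0.8]},{"slide":[0,0,0],"rotation":[0,0,0]},{"slide":[0,0,0],"rotation":[0,0,0]}])

```text
time: 7.27
tool_pos: [0.6038, -0.2048, 0.0556]
tool_rot: [0.001, 0.992, 0.123, 0.0]
contact_force: [-1.5, -2.3, 7.1]
gripper_width: 0.109
```

```bash
python3 - <<'E'
from mv import *
p,R=cur(); print(w2d(p), state()['contact_force'], state()['gripper_width'])
C=R*M.inv(); print('crate euler ZYX',C.as_euler('ZYX',degrees=True))
f=grab('scene');g=grab('top')
a=f['frame'][150:280,220:380]; b=g['frame'][150:270,240:420]
cv2.imwrite('pics/d5.png',cv2.resize(a,None,fx=4.5,fy=4.5,interpolation=cv2.INTER_CUBIC))
cv2.imwrite('pics/d6.png',cv2.resize(b,None,fx=4.4,fy=4.4,interpolation=cv2.INTER_CUBIC))
E
```

```text
[-0.14464767  0.00023556  0.05559976] [-1.47685255 -2.29814108  7.07625244] 0.10895594315582266
crate euler ZYX [ 1.04169846e+02  8.24488380e-02 -4.35491305e-02]
```

View pics/d5.png

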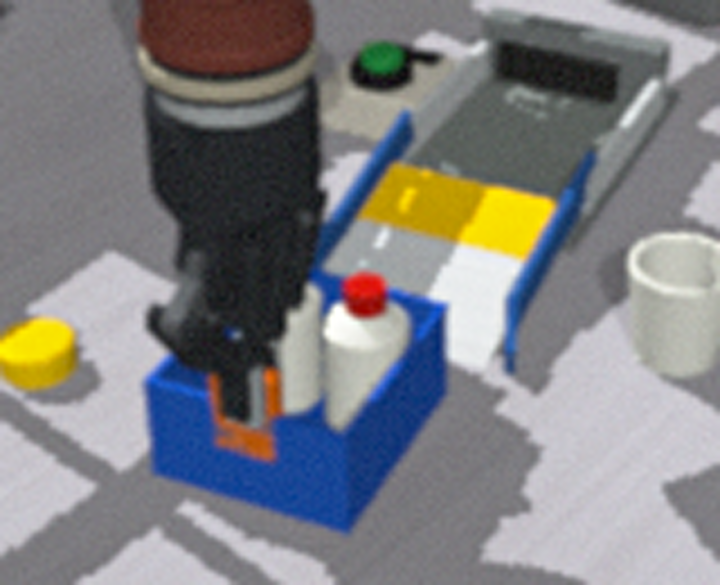

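View pics/d6.png

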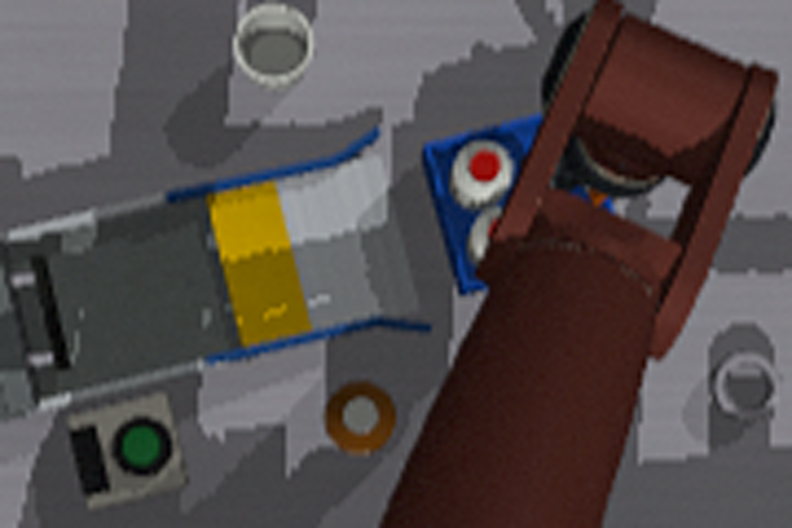

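```bash
python3 - <<'E'
from mv import *
g=grab('top'); T=lambda u,v:(240+u/4.4,150+v/4.4)
for n,u,v,z in [('nose-',425,147,.06),('nose+',463,292,.06),('flare-',340,160,.025),('flare+',376,321,.025),('railend-',168,196,.046),('railend+',206,360,.046),('tip-',380,128,.018),('tip+',431,327,.018),('lip-',209,194,.03),('lip+',243,347,.03),('yl-',277,183,.02),('yl+',311,332,.02)]:
    P=atz(g,T(u,v),z); print(n,(w2d(P)*1000).round(1))
E
```

```text
nose- [-29.4 -45.9  60. ]
nose+ [-27.8  63.3  60. ]
flare- [ 31.4 -58.2  25. ]
flare+ [36.8 64.8 25. ]
railend- [161.  -61.7  46. ]
railend+ [164.   61.7  46. ]
tip- [ -4.3 -75.   18. ]
tip+ [-1.6 79.2 18. ]
lip- [132.  -57.9  30. ]
lip+ [136.2  58.4  30. ]
yl- [ 81.1 -54.3  20. ]
yl+ [85.2 59.9 20. ]
```

```bash
python3 - <<'E'
from mv import *
g=grab('scene'); S=lambda u,v:(220+u/4.5,150+v/4.5)
for n,u,v,z in [('tailb+',153,473,0),('tailb-',348,531,0),('tailr+',147,381,.06),('tailr-',347,431,.06),('noser-',444,306,.06),('tip-',511,370,0),('tip-t',511,345,.018),('railtop-',589,152,.046),('railtop+',406,116,.046),('lip-',558,200,.03),('lip+',398,165,.03),('yl-',522,257,.02),('yl+',360,217,.02)]:
    P=atz(g,S(u,v),z); print(n,(w2d(P)*1000).round(1))
E
```

```text
tailb+ [-150.2   56.1    0. ]
tailb- [-148.6  -52.4    0. ]
tailr+ [-150.9   53.4   60. ]
tailr- [-145.5  -51.8   60. ]
noser- [-34.8 -53.3  60. ]
tip- [  2.1 -78.    0. ]
tip-t [  0.7 -78.   18. ]
railtop- [168.4 -62.4  46. ]
railtop+ [163.   58.6  46. ]
lip- [132.6 -56.   30. ]
lip+ [130.2  49.1  30. ]
yl- [ 80.2 -53.4  20. ]
yl+ [80.5 51.5 20. ]
```

```bash
cat >> mv.py <<'E'
from scipy.optimize import brentq
t12=np.tan(np.radians(12)); YO=-.0055; H=.0555
LX=.133; LZ=.0285; DZ=LZ-.009
def theta(xt):
    if xt>=0: return 12.
    if xt<=-.12: return 0.
    return np.degrees(brentq(lambda a:.12*np.sin(a)-t12*(xt+.12*np.cos(a)),0,.3))
def tcp(xt,zt,th,yo=None):
    a=np.radians(th); P=d2w(xt+.005*np.cos(a)-H*np.sin(a),YO if yo is None else yo,zt+.005*np.sin(a)+H*np.cos(a))
    return P,toolR(DY,th)
def ramp(xt): return tcp(xt,max(xt,0)*t12,theta(xt))
def crate_now():
    p,R=cur(); C=R*M.inv(); e=C.as_euler('ZYX',degrees=True); th=-e[1]; a=np.radians(th); d=w2d(p)
    print('xt %.1f zt %.1f pitch %.2f yaw %.2f roll %.2f y %.1f'%(1000*(d[0]-.005*np.cos(a)+H*np.sin(a)),1000*(d[2]-.005*np.sin(a)-H*np.cos(a)),th,e[0],e[2],1000*d[1]),'F',state()['contact_force'].round(1),'w',round(state()['gripper_width'],3),'t',state()['time'])
E
python3 - <<'E'
from mv import *
crate_now()
w=[(*ramp(-.122),7)]+[(*ramp(x),1) for x in np.arange(-.118,-.069,.004)]
rows(w)
E
```

```text
xt -149.7 zt 0.1 pitch -0.07 yaw 104.16 roll -0.05 y 0.2 F [-1.3 -1.2  6.4] w 0.103 t 7.4667
20
[{"slide":[0.8,-4.0,0.0],"rotation":[0.0,0.0,0.0]},{"slide":[0.8,-3.9,0.0],"rotation":[0.0,0.0,0.0]},{"slide":[0.8,-4.0,0.0],"rotation":[0.0,0.0,0.0]},{"slide":[0.9,-3.9,0.0],"rotation":[0.0,0.0,0.0]},{"slide":[0.8,-4.0,0.1],"rotation":[0.1,0.0,0.0]},{"slide":[0.8,-3.9,0.0],"rotation":[0.0,0.0,0.0]},{"slide":[0.8,-4.0,0.0],"rotation":[0.0,0.0,0.0]},{"slide":[0.0,-3.8,0.0],"rotation":[0.2,0.0,0.0]},{"slide":[0.0,-3.6,0.0],"rotation":[0.4,0.0,0.0]},{"slide":[0.0,-3.6,0.0],"rotation":[0.4,-0.1,0.0]},{"slide":[0.0,-3.6,0.0],"rotation":[0.4,0.0,0.0]},{"slide":[0.0,-3.6,0.1],"rotation":[0.4,0.0,0.0]},{"slide":[0.0,-3.6,0.1],"rotation":[0.4,0.0,0.0]},{"slide":[0.0,-3.6,0.1],"rotation":[0.4,0.0,0.0]},{"slide":[0.0,-3.6,0.1],"rotation":[0.4,0.0,0.0]},{"slide":[0.0,-3.6,0.2],"rotation":[0.4,0.0,0.0]},{"slide":[0.0,-3.6,0.2],"rotation":[0.4,0.0,0.0]},{"slide":[0.0,-3.6,0.3],"rotation":[0.4,0.0,0.0]},{"slide":[0.0,-3.6,0.2],"rotation":[0.4,0.0,0.0]},{"slide":[0.0,-3.6,0.3],"rotation":[0.4,0.0,0.0]}]
```

jog_arm(increments=[{"slide":[0.8,-4.0,0.0],"rotation":[0,0,0]},{"slide":[0.8,-3.9,0.0],"rotation":[0,0,0]},{"slide":[0.8,-4.0,0.0],"rotation":[0,0,0]},{"slide":[0.9,-3.9,0.0],"rotation":[0,0,0]},{"slide":[0.8,-4.0,0.0],"rotation":[0.1,0,0]},{"slide":[0.8,-3.9,0.0],"rotation":[0,0,0]},{"slide":[0.8,-4.0,0.0],"rotation":[0,0,0]},{"slide":[0,-3.8,0.0],"rotation":[0.2,0,0]},{"slide":[0,-3.6,0.0],"rotation":[0.4,0,0]},{"slide":[0,-3.6,0.0],"rotation":[0.4,0,0]},{"slide":[0,-3.6,0.0],"rotation":[0.4,0,0]},{"slide":[0,-3.6,0.1],"rotation":[0.4,0,0]},{"slide":[0,-3.6,0.1],"rotation":[0.4,0,0]},{"slide":[0,-3.6,0.1],"rotation":[0.4,0,0]},{"slide":[0,0,0],"rotation":[0,0,0]}])

```text
time: 8.72
tool_pos: [0.5966, -0.1522, 0.0557]
tool_rot: [-0.022, 0.992, 0.123, -0.002]
contact_force: [0.7, -3.4, 5.4]
gripper_width: 0.104
```

```bash
cat >> mv.py <<'E'
def look(n):
    f=grab('scene');g=grab('top')
    a=f['frame'][120:270,230:390]; b=g['frame'][150:300,230:390]
    cv2.imwrite('pics/%s.png'%n,np.hstack([cv2.resize(a,(400,375),interpolation=cv2.INTER_CUBIC),cv2.resize(b,(400,375),interpolation=cv2.INTER_CUBIC)]))
E
python3 - <<'E'
from mv import *
crate_now(); look('e1')
E
```

```text
xt -94.4 zt 0.0 pitch 2.58 yaw 104.16 roll -0.11 y -5.8 F [ 0.7 -3.4  5.4] w 0.104 t 8.7167
```

View pics/e1.png

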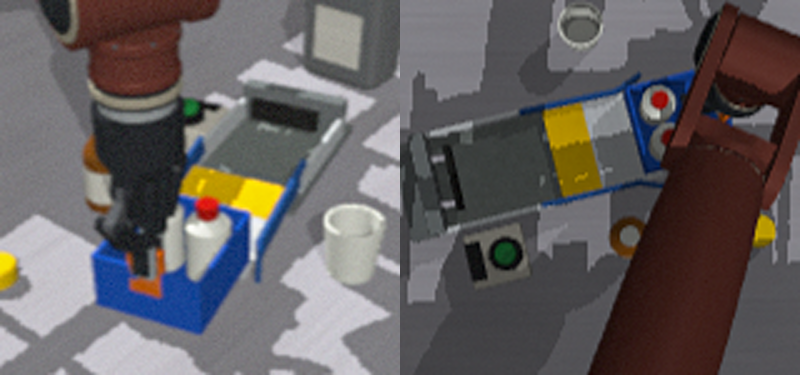

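The nose is now in the mouth, with roughly equal gaps to both rails at about (628,87) and (645,172) px, and forces are low. Continuing up.

```bash
python3 - <<'E'
from mv import *
w=[(*ramp(x),1) for x in np.arange(-.091,-.010,.0045)]
rows(w)
E
```

```text
19
[{"slide":[-0.3,-3.0,0.2],"rotation":[0.3,-0.1,0.0]},{"slide":[0.0,-4.1,0.2],"rotation":[0.5,0.0,0.0]},{"slide":[0.0,-4.0,0.2],"rotation":[0.4,0.0,0.0]},{"slide":[0.0,-4.1,0.2],"rotation":[0.5,0.0,0.0]},{"slide":[0.0,-4.0,0.3],"rotation":[0.4,0.0,0.0]},{"slide":[0.0,-4.1,0.4],"rotation":[0.5,0.0,0.0]},{"slide":[0.0,-4.0,0.3],"rotation":[0.4,0.0,0.0]},{"slide":[0.0,-4.1,0.4],"rotation":[0.5,0.0,0.0]},{"slide":[0.0,-4.0,0.5],"rotation":[0.4,0.0,0.0]},{"slide":[0.0,-4.1,0.5],"rotation":[0.5,0.0,0.0]},{"slide":[0.0,-4.0,0.5],"rotation":[0.4,0.0,0.0]},{"slide":[0.0,-4.0,0.5],"rotation":[0.5,0.0,0.0]},{"slide":[0.0,-4.0,0.6],"rotation":[0.4,0.0,0.0]},{"slide":[0.0,-4.1,0.6],"rotation":[0.5,0.0,0.0]},{"slide":[0.0,-4.0,0.7],"rotation":[0.4,0.0,0.0]},{"slide":[0.0,-4.0,0.6],"rotation":[0.5,0.0,0.0]},{"slide":[0.0,-4.0,0.8],"rotation":[0.4,0.0,0.0]},{"slide":[0.0,-4.0,0.7],"rotation":[0.5,0.0,0.0]},{"slide":[0.0,-4.0,0.8],"rotation":[0.4,0.0,0.0]}]
```

jog_arm(increments=[{"slide":[0,-3.0,0.2],"rotation":[0.3,0,0]},{"slide":[0,-4.1,0.2],"rotation":[0.5,0,0]},{"slide":[0,-4.0,0.2],"rotation":[0.4,0,0]},{"slide":[0,-4.1,0.2],"rotation":[0.5,0,0]},{"slide":[0,-4.0,0.3],"rotation":[0.4,0,0]},{"slide":[0,-4.1,0.4],"rotation":[0.5,0,0]},{"slide":[0,-4.0,0.3],"rotation":[0.4,0,0]},{"slide":[0,-4.1,0.4],"rotation":[0.5,0,0]},{"slide":[0,-4.0,0.5],"rotation":[0.4,0,0]},{"slide":[0,0,0],"rotation":[0,0,0]}])

```text
time: 9.65
tool_pos: [0.588, -0.1176, 0.0557]
tool_rot: [-0.056, 0.991, 0.123, -0.006]
contact_force: [1.7, -3.6, 6.4]
gripper_width: 0.106
```

```bash
python3 - <<'E'
from mv import *
crate_now()
E
```

```text
xt -55.0 zt 0.0 pitch 6.49 yaw 104.16 roll -0.11 y -5.8 F [ 1.7 -3.6  6.4] w 0.106 t 9.65
```

jog_arm(increments=[{"slide":[0,-4.1,0.5],"rotation":[0.5,0,0]},{"slide":[0,-4.0,0.5],"rotation":[0.4,0,0]},{"slide":[0,-4.0,0.5],"rotation":[0.5,0,0]},{"slide":[0,-4.0,0.6],"rotation":[0.4,0,0]},{"slide":[0,-4.1,0.6],"rotation":[0.5,0,0]},{"slide":[0,-4.0,0.7],"rotation":[0.4,0,0]},{"slide":[0,-4.0,0.6],"rotation":[0.5,0,0]},{"slide":[0,-4.0,0.8],"rotation":[0.4,0,0]},{"slide":[0,-4.0,0.7],"rotation":[0.5,0,0]},{"slide":[0,-4.0,0.8],"rotation":[0.4,0,0]},{"slide":[0,0,0],"rotation":[0,0,0]}])

```text
time: 10.57
tool_pos: [0.5779, -0.0779, 0.0554]
tool_rot: [-0.096, 0.988, 0.122, -0.011]
contact_force: [0.5, -3.0, 5.3]
gripper_width: 0.105
```

```bash
python3 - <<'E'
from mv import *
crate_now(); look('e2')
rows([(*ramp(x),1) for x in (-.008,-.004,0)]+[(*ramp(.012),4)])
E
```

```text
xt -9.6 zt -0.1 pitch 11.04 yaw 104.15 roll -0.10 y -5.8 F [ 0.5 -3.   5.3] w 0.105 t 10.5667
7
[{"slide":[-0.4,-1.4,0.3],"rotation":[0.2,-0.1,-0.1]},{"slide":[0.0,-3.6,0.7],"rotation":[0.4,0.0,0.0]},{"slide":[0.0,-3.5,0.8],"rotation":[0.4,0.0,0.0]},{"slide":[0.0,-3.1,0.0],"rotation":[0.0,0.0,0.0]},{"slide":[0.0,-3.1,0.0],"rotation":[0.0,0.0,0.0]},{"slide":[0.0,-3.0,0.0],"rotation":[0.0,0.0,0.0]},{"slide":[0.1,-3.1,0.0],"rotation":[0.0,0.0,0.0]}]
```

View pics/e2.png

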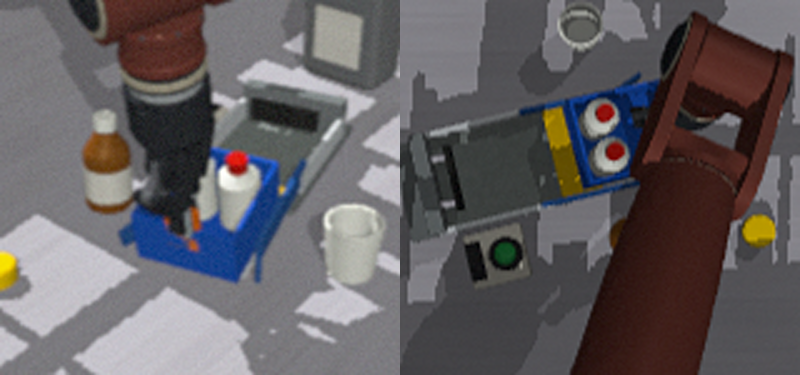

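jog_arm(increments=[{"slide":[0,-1.4,0.3],"rotation":[0.2,0,0]},{"slide":[0,-3.6,0.7],"rotation":[0.4,0,0]},{"slide":[0,-3.5,0.8],"rotation":[0.4,0,0]},{"slide":[0,-3.1,0.0],"rotation":[0,0,0]},{"slide":[0,-3.1,0.0],"rotation":[0,0,0]},{"slide":[0,-3.0,0.0],"rotation":[0,0,0]},{"slide":[0,-3.1,0.0],"rotation":[0,0,0]},{"slide":[0,0,0],"rotation":[0,0,0]},{"slide":[0,0,0],"rotation":[0,0,0]},{"slide":[0,0,0],"rotation":[0,0,0]}])

```text
time: 11.5
tool_pos: [0.5731, -0.0584, 0.0578]
tool_rot: [-0.104, 0.987, 0.122, -0.012]
contact_force: [1.8, -5.4, 5.2]
gripper_width: 0.105
```

```bash
python3 - <<'E'
from mv import *
crate_now(); look('e3')
f=grab('top'); b=f['frame'][160:260,220:380]
cv2.imwrite('pics/e3t.png',cv2.resize(b,None,fx=5,fy=5,interpolation=cv2.INTER_CUBIC))
rows([(*ramp(.064),13)])
E
```

```text
xt 11.4 zt 2.5 pitch 11.98 yaw 104.15 roll -0.12 y -5.9 F [ 1.8 -5.4  5.2] w 0.105 t 11.5
13
[{"slide":[0.0,-4.1,0.0],"rotation":[0.0,0.0,0.0]},{"slide":[-0.1,-4.2,0.0],"rotation":[0.0,0.0,0.0]},{"slide":[0.0,-4.1,0.0],"rotation":[0.0,0.0,0.0]},{"slide":[-0.1,-4.1,0.0],"rotation":[0.0,0.0,0.0]},{"slide":[0.0,-4.2,0.0],"rotation":[0.0,-0.1,0.0]},{"slide":[0.0,-4.1,0.0],"rotation":[0.0,0.0,0.0]},{"slide":[-0.1,-4.1,0.0],"rotation":[0.0,0.0,0.0]},{"slide":[0.0,-4.1,0.1],"rotation":[0.0,0.0,0.0]},{"slide":[0.0,-4.2,0.0],"rotation":[0.0,0.0,0.0]},{"slide":[-0.1,-4.1,0.0],"rotation":[0.0,0.0,0.0]},{"slide":[0.0,-4.1,0.0],"rotation":[0.0,0.0,0.0]},{"slide":[-0.1,-4.2,0.0],"rotation":[0.0,0.0,0.0]},{"slide":[0.0,-4.1,0.0],"rotation":[0.0,0.0,-0.1]}]
```

View pics/e3t.png

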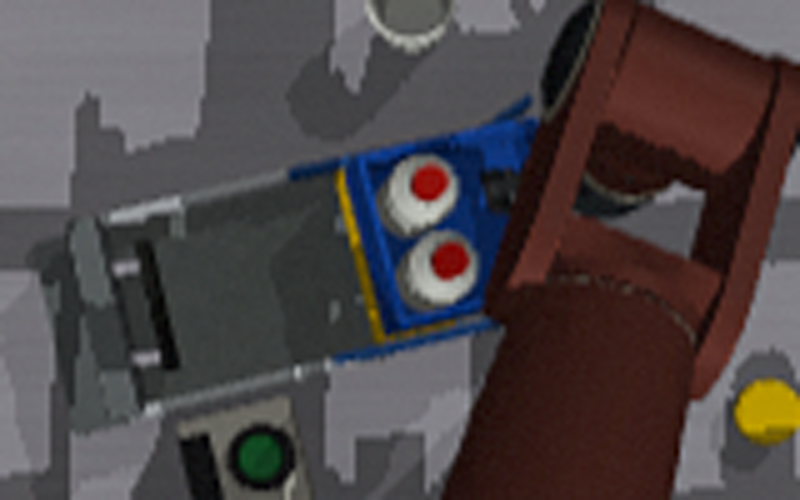

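```bash
python3 - <<'E'
from mv import *
g=grab('top'); T=lambda u,v:(220+u/5,160+v/5)
for n,u,v,z in [('lip-',338,170,.0285),('lip+',378,342,.0285),('noser-',347,157,.0855),('noser+',388,330,.0855),('bump-',136,243,.045),('bump+',178,370,.045)]:
    print(n,(w2d(atz(g,T(u,v),z))*1000).round(1))
E
```

```text
lip- [131.7 -58.3  28.5]
lip+ [134.7  57.1  28.5]
noser- [122.5 -55.8  85.5]
noser+ [125.1  55.8  85.5]
bump- [268.5 -43.4  45. ]
bump+ [261.9  42.7  45. ]
```

jog_arm(increments=[{"slide":[0,-4.1,0.0],"rotation":[0,0,0]},{"slide":[0,-4.1,0.0],"rotation":[0,0,0]},{"slide":[0,-4.1,0.0],"rotation":[0,0,0]},{"slide":[0,-4.1,0.0],"rotation":[0,0,0]},{"slide":[0,-4.1,0.0],"rotation":[0,0,0]},{"slide":[0,-4.1,0.0],"rotation":[0,0,0]},{"slide":[0,-4.1,0.0],"rotation":[0,0,0]},{"slide":[0,-4.1,0.0],"rotation":[0,0,0]},{"slide":[0,-4.1,0.0],"rotation":[0,0,0]},{"slide":[0,0,0],"rotation":[0,0,0]}])

```text
time: 12.53
tool_pos: [0.5642, -0.0231, 0.0658]
tool_rot: [-0.104, 0.987, 0.123, -0.012]
contact_force: [0.2, -4.6, 6.2]
gripper_width: 0.105
```

```bash
python3 - <<'E'
from mv import *
crate_now()
E
```

```text
xt 47.8 zt 10.5 pitch 11.96 yaw 104.18 roll -0.13 y -6.0 F [ 0.2 -4.6  6.2] w 0.105 t 12.5333
```

```bash
cat >> mv.py <<'E'
LX=.134; LZ=.0287
def over(D,th):
    a=np.radians(th); return tcp(LX-D*np.cos(a),LZ-D*np.sin(a),th)
def down(D): return over(D,-np.degrees(np.arcsin(.0088/(.12-D))))
E
python3 - <<'E'
from mv import *
_,_=rows([(*over(.060,12),7)])
s=over(.060,12)
th1=-np.degrees(np.arcsin(.0088/.075)); print(th1)
rows([(*over(.060-.015*k/20,12+(th1-12)*k/20),1) for k in range(1,21)],start=s)
E
```

```text
7
[{"slide":[-0.1,-4.0,0.0],"rotation":[0.0,0.0,0.0]},{"slide":[0.0,-4.0,0.0],"rotation":[0.0,0.0,0.0]},{"slide":[-0.1,-4.0,0.0],"rotation":[0.0,-0.1,0.0]},{"slide":[-0.1,-4.0,0.0],"rotation":[0.0,0.0,0.0]},{"slide":[-0.1,-4.1,0.0],"rotation":[0.0,0.0,0.0]},{"slide":[0.0,-4.0,0.0],"rotation":[0.0,0.0,0.0]},{"slide":[-0.1,-4.0,0.1],"rotation":[0.0,0.0,0.0]}]
-6.738226520632795
20
[{"slide":[0.0,-1.7,-0.9],"rotation":[-0.9,0.0,0.0]},{"slide":[0.0,-1.6,-0.8],"rotation":[-1.0,0.0,0.0]},{"slide":[0.0,-1.7,-0.9],"rotation":[-0.9,0.0,0.0]},{"slide":[0.0,-1.7,-0.8],"rotation":[-0.9,0.0,0.0]},{"slide":[0.0,-1.6,-0.9],"rotation":[-1.0,0.0,0.0]},{"slide":[0.0,-1.7,-0.8],"rotation":[-0.9,0.0,0.0]},{"slide":[0.0,-1.7,-0.8],"rotation":[-1.0,0.0,0.0]},{"slide":[0.0,-1.6,-0.8],"rotation":[-0.9,0.0,0.0]},{"slide":[0.0,-1.7,-0.8],"rotation":[-0.9,0.0,0.0]},{"slide":[0.0,-1.6,-0.7],"rotation":[-1.0,0.0,0.0]},{"slide":[0.0,-1.7,-0.8],"rotation":[-0.9,0.0,0.0]},{"slide":[0.0,-1.7,-0.7],"rotation":[-0.9,0.0,0.0]},{"slide":[0.0,-1.6,-0.8],"rotation":[-1.0,0.0,0.0]},{"slide":[0.0,-1.7,-0.7],"rotation":[-0.9,0.0,0.0]},{"slide":[0.0,-1.7,-0.7],"rotation":[-1.0,0.0,0.0]},{"slide":[0.0,-1.6,-0.7],"rotation":[-0.9,0.0,0.0]},{"slide":[0.0,-1.7,-0.7],"rotation":[-0.9,0.0,0.0]},{"slide":[0.0,-1.7,-0.7],"rotation":[-1.0,0.0,0.0]},{"slide":[0.0,-1.6,-0.6],"rotation":[-0.9,0.0,0.0]},{"slide":[0.0,-1.7,-0.7],"rotation":[-0.9,0.0,0.0]}]
```

jog_arm(increments=[{"slide":[0,-4.0,0.0],"rotation":[0,0,0]},{"slide":[0,-4.0,0.0],"rotation":[0,0,0]},{"slide":[0,-4.0,0.0],"rotation":[0,0,0]},{"slide":[0,-4.0,0.0],"rotation":[0,0,0]},{"slide":[0,-4.0,0.0],"rotation":[0,0,0]},{"slide":[0,-4.0,0.0],"rotation":[0,0,0]},{"slide":[0,-4.0,0.0],"rotation":[0,0,0]},{"slide":[0,0,0],"rotation":[0,0,0]}])

```text
time: 13.2
tool_pos: [0.5576, 0.0033, 0.0716]
tool_rot: [-0.103, 0.987, 0.123, -0.012]
contact_force: [1.4, -5.3, 5.0]
gripper_width: 0.105
```

```bash
python3 - <<'E'
from mv import *
crate_now()
th1=-np.degrees(np.arcsin(.0088/.075)); print(th1)
rows([(*over(.060-.015*k/20,12+(th1-12)*k/20),1) for k in range(1,21)])
E
```

```text
xt 75.0 zt 16.3 pitch 11.94 yaw 104.18 roll -0.14 y -6.0 F [ 1.4 -5.3  5. ] w 0.105 t 13.2
-6.738226520632795
20
[{"slide":[-0.5,-1.9,-0.8],"rotation":[-0.9,-0.1,0.0]},{"slide":[0.0,-1.6,-0.9],"rotation":[-0.9,0.0,0.0]},{"slide":[0.0,-1.7,-0.8],"rotation":[-1.0,0.0,0.0]},{"slide":[0.0,-1.7,-0.9],"rotation":[-0.9,0.0,0.0]},{"slide":[0.0,-1.6,-0.8],"rotation":[-0.9,0.0,0.0]},{"slide":[0.0,-1.7,-0.8],"rotation":[-1.0,0.0,0.0]},{"slide":[0.0,-1.7,-0.8],"rotation":[-0.9,0.0,0.0]},{"slide":[0.0,-1.6,-0.8],"rotation":[-0.9,0.0,0.0]},{"slide":[0.0,-1.7,-0.8],"rotation":[-1.0,0.0,0.0]},{"slide":[0.0,-1.6,-0.8],"rotation":[-0.9,0.0,0.0]},{"slide":[0.0,-1.7,-0.7],"rotation":[-0.9,0.0,0.0]},{"slide":[0.0,-1.7,-0.8],"rotation":[-1.0,0.0,0.0]},{"slide":[0.0,-1.6,-0.7],"rotation":[-0.9,0.0,0.0]},{"slide":[0.0,-1.7,-0.7],"rotation":[-1.0,0.0,0.0]},{"slide":[0.0,-1.7,-0.7],"rotation":[-0.9,0.0,0.0]},{"slide":[0.0,-1.6,-0.7],"rotation":[-0.9,0.0,0.0]},{"slide":[0.0,-1.7,-0.7],"rotation":[-1.0,0.0,0.0]},{"slide":[0.0,-1.7,-0.7],"rotation":[-0.9,0.0,0.0]},{"slide":[0.0,-1.6,-0.6],"rotation":[-0.9,0.0,0.0]},{"slide":[0.0,-1.7,-0.7],"rotation":[-1.0,0.0,0.0]}]
```

jog_arm(increments=[{"slide":[0,-1.9,-0.8],"rotation":[-0.9,0,0]},{"slide":[0,-1.6,-0.9],"rotation":[-0.9,0,0]},{"slide":[0,-1.7,-0.8],"rotation":[-1.0,0,0]},{"slide":[0,-1.7,-0.9],"rotation":[-0.9,0,0]},{"slide":[0,-1.6,-0.8],"rotation":[-0.9,0,0]},{"slide":[0,-1.7,-0.8],"rotation":[-1.0,0,0]},{"slide":[0,-1.7,-0.8],"rotation":[-0.9,0,0]},{"slide":[0,-1.6,-0.8],"rotation":[-0.9,0,0]},{"slide":[0,-1.7,-0.8],"rotation":[-1.0,0,0]},{"slide":[0,-1.6,-0.8],"rotation":[-0.9,0,0]},{"slide":[0,-1.7,-0.7],"rotation":[-0.9,0,0]},{"slide":[0,-1.7,-0.8],"rotation":[-1.0,0,0]},{"slide":[0,0,0],"rotation":[0,0,0]}])

```text
time: 14.28
tool_pos: [0.5527, 0.022, 0.0838]
tool_rot: [-0.006, 0.992, 0.124, 0.0]
contact_force: [1.7, -4.2, 6.6]
gripper_width: 0.105
```

```bash
python3 - <<'E'
from mv import *
crate_now();look('f1')
E
```

```text
xt 83.4 zt 28.2 pitch 0.73 yaw 104.21 roll -0.11 y -5.9 F [ 1.7 -4.2  6.6] w 0.105 t 14.2833
```

View pics/f1.png

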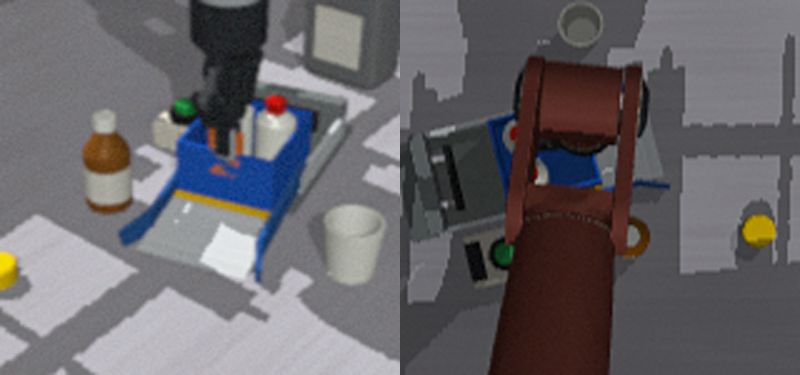

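jog_arm(increments=[{"slide":[0,-1.6,-0.7],"rotation":[-0.9,0,0]},{"slide":[0,-1.7,-0.7],"rotation":[-1.0,0,0]},{"slide":[0,-1.7,-0.7],"rotation":[-0.9,0,0]},{"slide":[0,-1.6,-0.7],"rotation":[-0.9,0,0]},{"slide":[0,-1.7,-0.7],"rotation":[-1.0,0,0]},{"slide":[0,-1.7,-0.7],"rotation":[-0.9,0,0]},{"slide":[0,-1.6,-0.6],"rotation":[-0.9,0,0]},{"slide":[0,0,0],"rotation":[0,0,0]},{"slide":[0,0,0],"rotation":[0,0,0]}])

```text
time: 15.13
tool_pos: [0.5497, 0.0335, 0.0881]
tool_rot: [0.049, 0.991, 0.123, 0.007]
contact_force: [1.4, -2.4, 6.1]
gripper_width: 0.102
```

```bash
python3 - <<'E'
from mv import *
crate_now()
rows([(*down(d),1) for d in np.arange(.042,.0169,-.003)])
E
```

```text
xt 89.2 zt 33.4 pitch -5.70 yaw 104.19 roll -0.08 y -5.8 F [ 1.4 -2.4  6.1] w 0.102 t 15.1333
9
[{"slide":[-0.3,-3.9,-0.3],"rotation":[-0.8,-0.1,0.0]},{"slide":[0.0,-2.7,0.1],"rotation":[0.3,0.0,0.0]},{"slide":[0.0,-2.8,0.2],"rotation":[0.2,0.0,0.0]},{"slide":[0.0,-2.8,0.1],"rotation":[0.2,0.0,0.0]},{"slide":[0.0,-2.8,0.1],"rotation":[0.2,0.0,0.0]},{"slide":[0.0,-2.8,0.0],"rotation":[0.2,0.0,0.0]},{"slide":[0.0,-2.9,0.1],"rotation":[0.1,0.0,0.0]},{"slide":[0.0,-2.8,0.0],"rotation":[0.2,0.0,0.0]},{"slide":[0.0,-2.9,0.1],"rotation":[0.1,0.0,0.0]}]
```

jog_arm(increments=[{"slide":[0,-3.9,-0.3],"rotation":[-0.6,0,0]},{"slide":[0,-2.7,0.1],"rotation":[0.2,0,0]},{"slide":[0,-2.8,0.2],"rotation":[0.2,0,0]},{"slide":[0,-2.8,0.1],"rotation":[0.2,0,0]},{"slide":[0,-2.8,0.1],"rotation":[0.2,0,0]},{"slide":[0,-2.8,0.0],"rotation":[0.2,0,0]},{"slide":[0,-2.9,0.1],"rotation":[0.1,0,0]},{"slide":[0,-2.8,0.0],"rotation":[0.2,0,0]},{"slide":[0,-2.9,0.1],"rotation":[0.1,0,0]},{"slide":[0,0,0],"rotation":[0,0,0]}])

```text
time: 15.97
tool_pos: [0.5434, 0.0587, 0.0854]
tool_rot: [0.043, 0.991, 0.123, 0.006]
contact_force: [1.1, -2.4, 7.3]
gripper_width: 0.1
```

```bash
python3 - <<'E'
from mv import *
crate_now(); look('f2')
f=grab('scene');g=grab('top')
cv2.imwrite('pics/f2s.png',cv2.resize(f['frame'][140:230,270:390],None,fx=6,fy=6,interpolation=cv2.INTER_CUBIC))
cv2.imwrite('pics/f2t.png',cv2.resize(g['frame'][180:250,220:340],None,fx=6,fy=6,interpolation=cv2.INTER_CUBIC))
rows([(*down(d),1) for d in np.arange(.013,.0029,-.0025)])
E
```

```text
xt 115.8 zt 30.5 pitch -4.93 yaw 104.19 roll -0.09 y -5.9 F [ 1.1 -2.4  7.3] w 0.1 t 15.9667
5
[{"slide":[-0.5,-5.1,0.3],"rotation":[0.2,-0.1,0.0]},{"slide":[0.0,-2.3,0.0],"rotation":[0.1,0.0,0.0]},{"slide":[0.0,-2.4,0.0],"rotation":[0.1,0.0,0.0]},{"slide":[0.0,-2.5,0.0],"rotation":[0.1,0.0,0.0]},{"slide":[0.0,-2.4,0.0],"rotation":[0.1,0.0,0.0]}]
```

View pics/f2s.png

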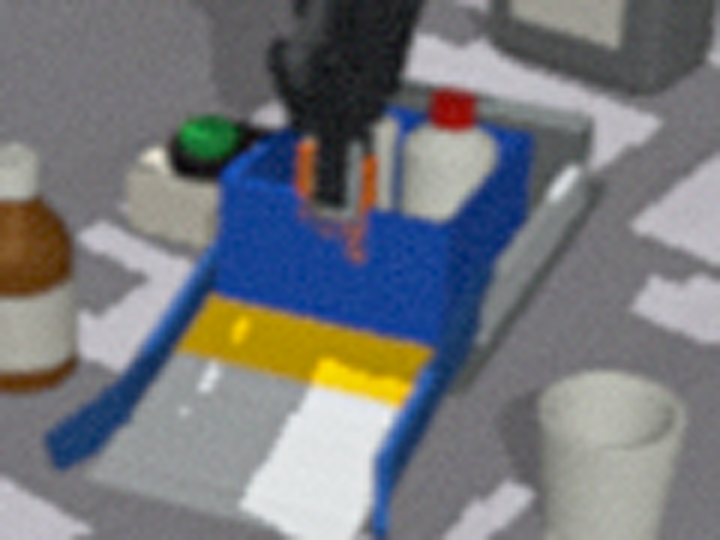

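View pics/f2t.png

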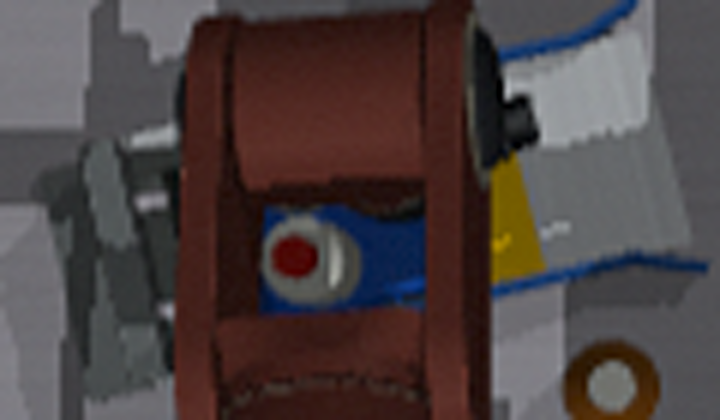

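```bash
python3 - <<'E'
from mv import *
g=grab('scene'); S=lambda u,v:(270+u/6,140+v/6)
for n,u,v,z in [('tail+',217,291,.0302),('tail-',437,340,.0302),('yl+',180,350,.0185),('yl-',413,403,.0185)]:
    print(n,(w2d(atz(g,S(u,v),z))*1000).round(1))
E
```

```text
tail+ [118.3  50.6  30.2]
tail- [120.4 -57.2  30.2]
yl+ [82.1 52.3 18.5]
yl- [ 85.2 -59.6  18.5]
```

jog_arm(increments=[{"slide":[0,-3,0.1],"rotation":[0.1,0,0]},{"slide":[0,-3,0.1],"rotation":[0.1,0,0]},{"slide":[0,-2,0.1],"rotation":[0.1,0,0]},{"slide":[0,0,0],"rotation":[0,0,0]}])

```text
time: 16.55
tool_pos: [0.5417, 0.0662, 0.0846]
tool_rot: [0.04, 0.992, 0.123, 0.006]
contact_force: [1.3, -3.3, 8.0]
gripper_width: 0.104
```

```bash
python3 - <<'E'
from mv import *
crate_now()
f=grab('scene')
cv2.imwrite('pics/f3s.png',cv2.resize(f['frame'][150:220,280:370],None,fx=8,fy=8,interpolation=cv2.INTER_CUBIC))
E
```

```text
xt 123.8 zt 29.7 pitch -4.65 yaw 104.19 roll -0.11 y -6.1 F [ 1.3 -3.3  8. ] w 0.104 t 16.55
```

View pics/f3s.png

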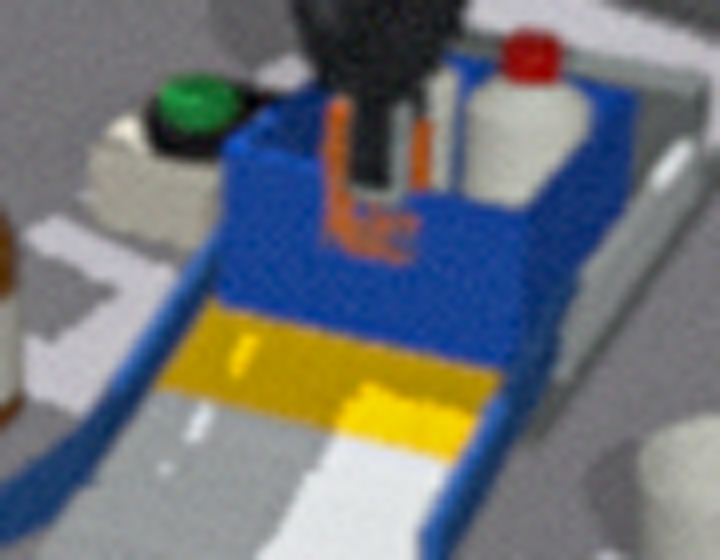

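```bash
python3 - <<'E'
from mv import *
g=grab('scene'); S=lambda u,v:(280+u/8,150+v/8)
for n,u,v,z in [('tail+',214,302,.0295),('tail-',508,368,.0295),('yl+',160,387,.0185),('yl-',465,458,.0185)]:
    print(n,(w2d(atz(g,S(u,v),z))*1000).round(1))
E
```

```text
tail+ [123.7  51.3  29.5]
tail- [125.4 -57.3  29.5]
yl+ [81.9 52.2 18.5]
yl- [ 84.  -58.   18.5]
```

jog_arm(increments=[{"slide":[0,-2,0.0],"rotation":[0.1,0,0]},{"slide":[0,-2,0.0],"rotation":[0.1,0,0]},{"slide":[0,-2,0.0],"rotation":[0.1,0,0]},{"slide":[0,0,0],"rotation":[0,0,0]},{"slide":[0,0,0],"rotation":[0,0,0]}])

```text
time: 17.07
tool_pos: [0.5403, 0.0719, 0.0842]
tool_rot: [0.038, 0.992, 0.123, 0.006]
contact_force: [0.4, -3.9, 7.6]
gripper_width: 0.102
```

```bash
python3 - <<'E'
from mv import *
crate_now()
f=grab('scene')
cv2.imwrite('pics/f4s.png',cv2.resize(f['frame'][150:220,280:370],None,fx=8,fy=8,interpolation=cv2.INTER_CUBIC))
E
```

```text
xt 130.0 zt 29.2 pitch -4.35 yaw 104.18 roll -0.11 y -6.1 F [ 0.4 -3.9  7.6] w 0.102 t 17.0667
```

View pics/f4s.png

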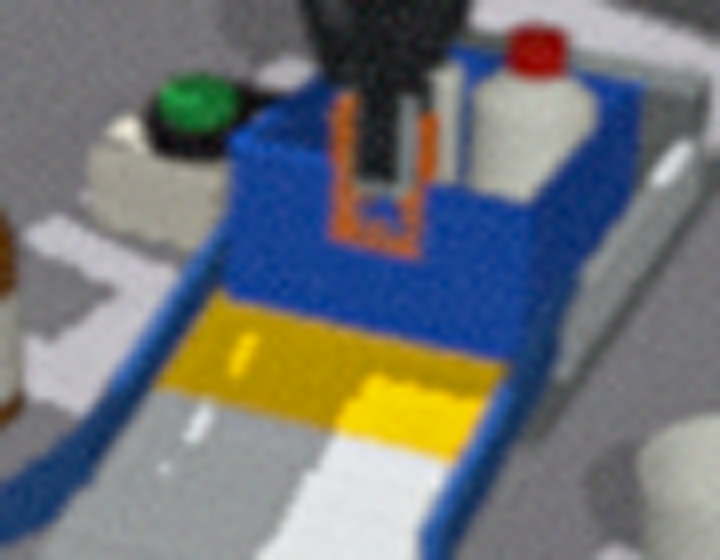

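jog_arm(increments=[{"slide":[0,-1,0.0],"rotation":[0,0,0]},{"slide":[0,-1,0.0],"rotation":[0,0,0]},{"slide":[0,-1,0.0],"rotation":[0,0,0]},{"slide":[0,0,0],"rotation":[0,0,0]}])

```text
time: 17.45
tool_pos: [0.5396, 0.0747, 0.0839]
tool_rot: [0.038, 0.992, 0.123, 0.006]
contact_force: [1.4, -5.1, 7.1]
gripper_width: 0.109
```

jog_arm(increments=[{"slide":[0,-1,0.0],"rotation":[0,0,0]},{"slide":[0,-1,0.0],"rotation":[0,0,0]},{"slide":[0,0,0],"rotation":[0,0,0]}])

```text
time: 17.7
tool_pos: [0.5391, 0.0767, 0.0838]
tool_rot: [0.038, 0.992, 0.123, 0.006]
contact_force: [0.8, -4.2, 7.4]
gripper_width: 0.105
```

```bash
python3 - <<'E'
from mv import *
crate_now()
f=grab('scene')
cv2.imwrite('pics/f5s.png',cv2.resize(f['frame'][150:220,280:370],None,fx=8,fy=8,interpolation=cv2.INTER_CUBIC))
E
```

```text
xt 134.9 zt 28.8 pitch -4.35 yaw 104.17 roll -0.12 y -6.1 F [ 0.8 -4.2  7.4] w 0.105 t 17.7
```

View pics/f5s.png

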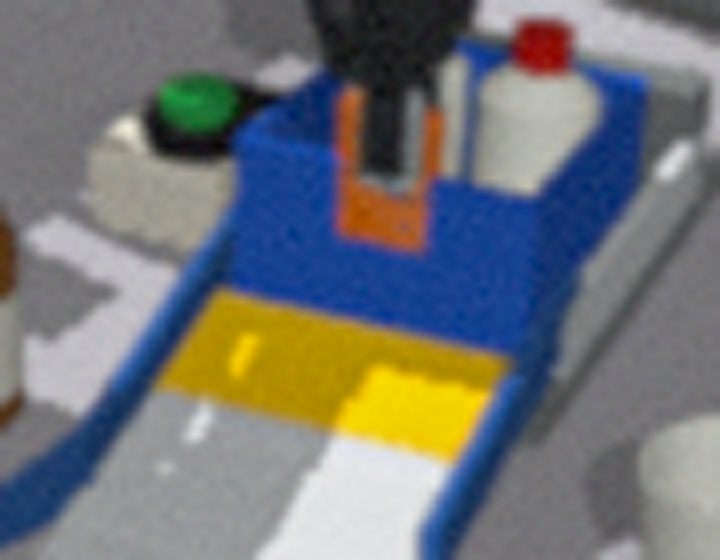

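jog_arm(increments=[{"slide":[0,0,0],"rotation":[0,0,0]},{"slide":[0,0,0],"rotation":[0,0,0]},{"slide":[0,0,0],"rotation":[0,0,0]},{"slide":[0,0,0],"rotation":[0,0,0]}], fingers=0.4)

```text
time: 18.08
tool_pos: [0.5368, 0.0778, 0.0811]
tool_rot: [0.036, 0.992, 0.123, 0.003]
contact_force: [0.7, -0.5, 0.2]
gripper_width: 0.399
```

```bash
python3 - <<'E'
from mv import *
crate_now()
f=grab('scene')
cv2.imwrite('pics/f6s.png',cv2.resize(f['frame'][150:220,280:370],None,fx=8,fy=8,interpolation=cv2.INTER_CUBIC))
E
```

```text
xt 136.7 zt 26.1 pitch -4.14 yaw 104.18 roll 0.13 y -4.2 F [ 0.7 -0.5  0.2] w 0.399 t 18.0833
```

View pics/f6s.png

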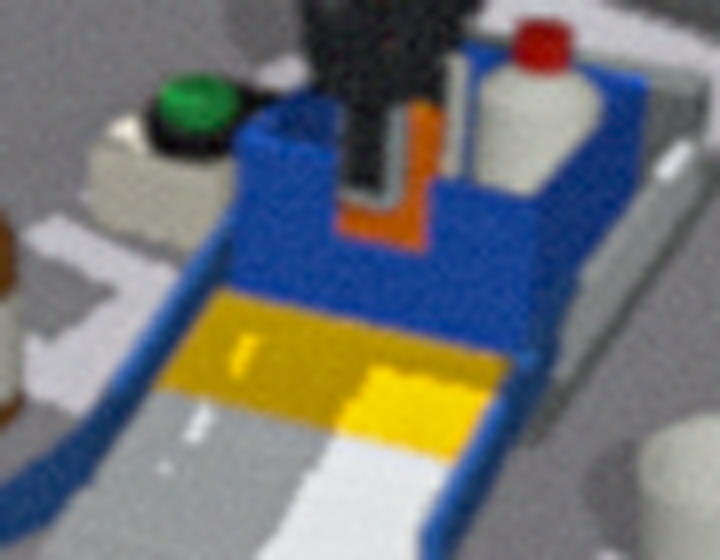

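jog_arm(increments=[{"slide":[0,0,0],"rotation":[0,0,0]},{"slide":[0,0,0],"rotation":[0,0,0]},{"slide":[0,-1,0],"rotation":[0,0,0]},{"slide":[0,-1,0],"rotation":[0,0,0]},{"slide":[0,-1,0],"rotation":[0,0,0]},{"slide":[0,0,0],"rotation":[0,0,0]}], fingers=0.25)

```text
time: 18.63
tool_pos: [0.5372, 0.0806, 0.082]
tool_rot: [0.036, 0.992, 0.123, 0.005]
contact_force: [0.3, -0.2, -0.0]
gripper_width: 0.249
```

jog_arm(increments=[{"slide":[0,-1,0],"rotation":[0,0,0]},{"slide":[0,0,0],"rotation":[0,0,0]}])

```text
time: 18.8
tool_pos: [0.5369, 0.0814, 0.082]
tool_rot: [0.036, 0.992, 0.123, 0.005]
contact_force: [0.7, -0.6, -0.4]
gripper_width: 0.249
```

jog_arm(increments=[{"slide":[0,-1,0],"rotation":[0,0,0]},{"slide":[0,0,0],"rotation":[0,0,0]}])

```text
time: 18.97
tool_pos: [0.5368, 0.0821, 0.0819]
tool_rot: [0.037, 0.992, 0.123, 0.005]
contact_force: [0.1, -0.7, 0.1]
gripper_width: 0.25
```

```bash
python3 - <<'E'
from mv import *
crate_now()
f=grab('scene')
cv2.imwrite('pics/f7s.png',cv2.resize(f['frame'][150:220,280:370],None,fx=8,fy=8,interpolation=cv2.INTER_CUBIC))
E
```

```text
xt 140.9 zt 26.9 pitch -4.23 yaw 104.18 roll -0.00 y -5.2 F [ 0.1 -0.7  0.1] w 0.25 t 18.9667
```

View pics/f7s.png

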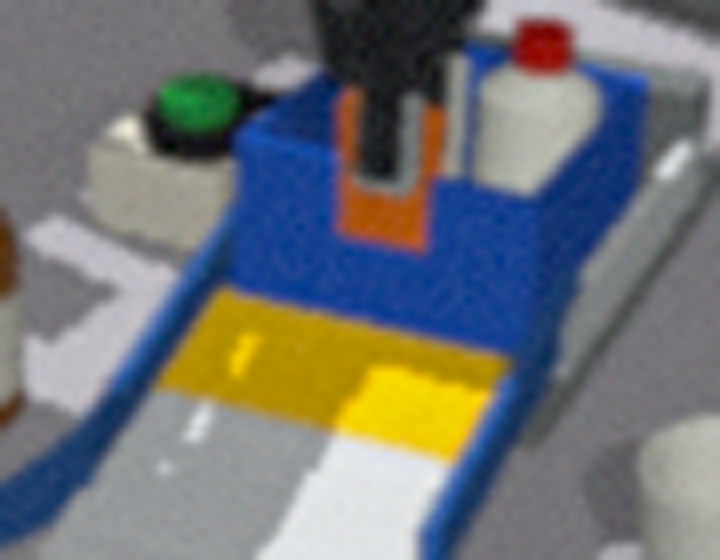

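jog_arm(increments=[{"slide":[0,-1,0],"rotation":[0,0,0]},{"slide":[0,0,0],"rotation":[0,0,0]}])

```text
time: 19.18
tool_pos: [0.5364, 0.0831, 0.0817]
tool_rot: [0.037, 0.992, 0.123, 0.004]
contact_force: [0.4, -2.4, -0.3]
gripper_width: 0.251
```

jog_arm(increments=[{"slide":[0,-1,0],"rotation":[0,0,0]},{"slide":[0,0,0],"rotation":[0,0,0]}])

```text
time: 19.35
tool_pos: [0.5361, 0.0842, 0.0816]
tool_rot: [0.036, 0.992, 0.123, 0.004]
contact_force: [1.9, -1.6, 0.6]
gripper_width: 0.247
```

```bash
python3 - <<'E'
from mv import *
crate_now()
f=grab('scene')
cv2.imwrite('pics/f8s.png',cv2.resize(f['frame'][150:220,280:370],None,fx=8,fy=8,interpolation=cv2.INTER_CUBIC))
E
```

```text
xt 143.1 zt 26.7 pitch -4.20 yaw 104.17 roll 0.01 y -5.1 F [ 1.9 -1.6  0.6] w 0.247 t 19.35
```

View pics/f8s.png

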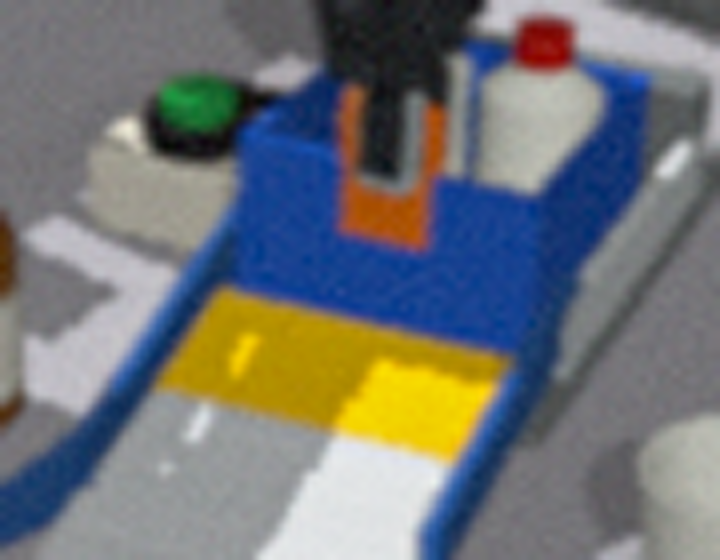

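jog_arm(increments=[{"slide":[0,-1,0],"rotation":[0,0,0]},{"slide":[0,0,0],"rotation":[0,0,0]}])

```text
time: 19.57
tool_pos: [0.536, 0.085, 0.0817]
tool_rot: [0.037, 0.992, 0.123, 0.004]
contact_force: [0.2, -2.5, -0.5]
gripper_width: 0.253
```

jog_arm(increments=[{"slide":[0,3,0],"rotation":[0,0,0]},{"slide":[0,0,0],"rotation":[0,0,0]}])

```text
time: 19.73
tool_pos: [0.5367, 0.082, 0.0818]
tool_rot: [0.036, 0.992, 0.123, 0.004]
contact_force: [0.4, -2.2, -0.6]
gripper_width: 0.248
```

```bash
python3 - <<'E'
from mv import *
crate_now()
f=grab('scene')
cv2.imwrite('pics/f9s.png',cv2.resize(f['frame'][150:220,280:370],None,fx=8,fy=8,interpolation=cv2.INTER_CUBIC))
E
```

```text
xt 140.8 zt 26.8 pitch -4.20 yaw 104.16 roll 0.01 y -5.2 F [ 0.4 -2.2 -0.6] w 0.248 t 19.7333
```

View pics/f9s.png

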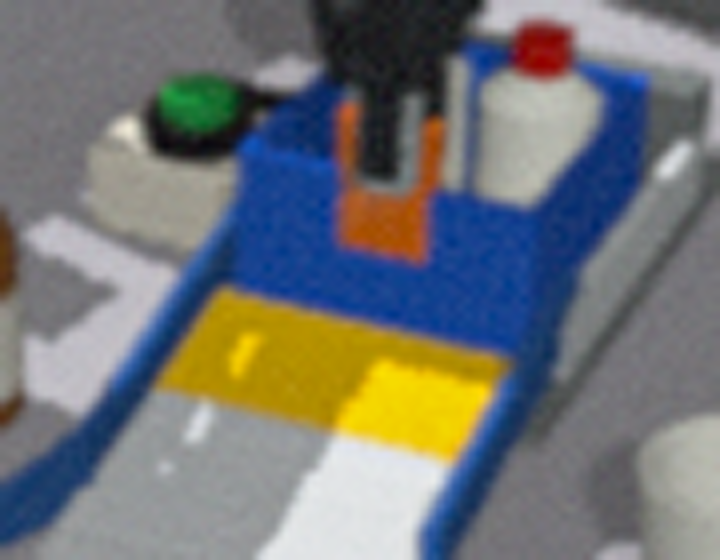

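jog_arm(increments=[{"slide":[0,2,0],"rotation":[0,0,0]},{"slide":[0,0,0],"rotation":[0,0,0]},{"slide":[0,0,0],"rotation":[0,0,0]}], fingers=0.5)

```text
time: 20.03
tool_pos: [0.5372, 0.0805, 0.0821]
tool_rot: [0.036, 0.992, 0.123, 0.005]
contact_force: [-0.1, 0.0, 1.0]
gripper_width: 0.505
```

```bash
python3 - <<'E'
from mv import *
crate_now()
f=grab('scene')
cv2.imwrite('pics/g1s.png',cv2.resize(f['frame'][150:220,280:370],None,fx=8,fy=8,interpolation=cv2.INTER_CUBIC))
E
```

```text
xt 139.3 zt 27.1 pitch -4.17 yaw 104.16 roll -0.01 y -5.3 F [-0.1  0.   1. ] w 0.505 t 20.0333
```

View pics/g1s.png

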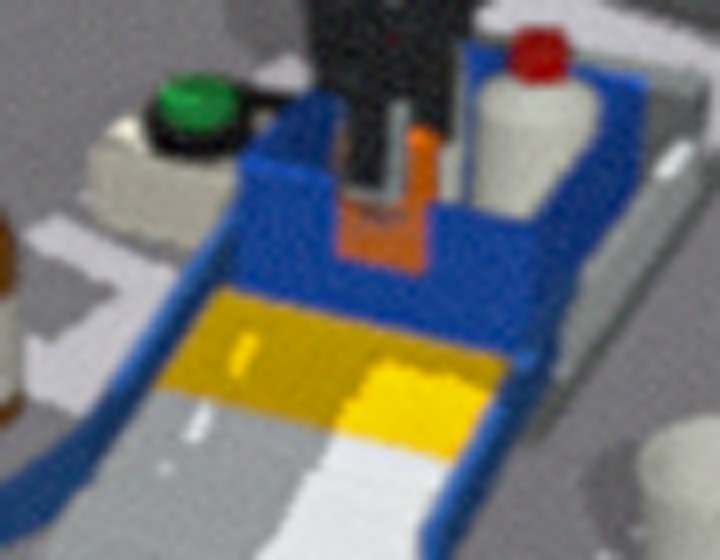

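```bash
python3 - <<'E'
from mv import *
p,R=cur()
rows([(p+R.apply([0,0,-.10]),R,6),((.48,.0,.20),toolR(DY),8)],dp=0)
E
```

```text
14
[{"slide":[0.0,0.0,-17.0],"rotation":[0.0,0.0,0.0]},{"slide":[0.0,0.0,-16.0],"rotation":[0.0,0.0,0.0]},{"slide":[0.0,0.0,-17.0],"rotation":[0.0,0.0,0.0]},{"slide":[0.0,0.0,-17.0],"rotation":[0.0,0.0,0.0]},{"slide":[0.0,0.0,-16.0],"rotation":[0.0,0.0,0.0]},{"slide":[0.0,0.0,-17.0],"rotation":[0.0,0.0,0.0]},{"slide":[-9.0,9.0,-2.0],"rotation":[0.5,0.0,0.0]},{"slide":[-10.0,9.0,-1.0],"rotation":[0.5,0.0,0.0]},{"slide":[-9.0,9.0,-2.0],"rotation":[0.6,0.0,0.0]},{"slide":[-10.0,9.0,-2.0],"rotation":[0.5,0.0,0.0]},{"slide":[-9.0,9.0,-2.0],"rotation":[0.5,0.0,0.0]},{"slide":[-9.0,9.0,-2.0],"rotation":[0.5,0.0,0.0]},{"slide":[-10.0,9.0,-2.0],"rotation":[0.6,0.0,0.0]},{"slide":[-9.0,9.0,-2.0],"rotation":[0.5,0.0,0.0]}]
```

jog_arm(increments=[{"slide":[0,0,-8],"rotation":[0,0,0]},{"slide":[0,0,-16],"rotation":[0,0,0]},{"slide":[0,0,-17],"rotation":[0,0,0]},{"slide":[0,0,-17],"rotation":[0,0,0]},{"slide":[0,0,-16],"rotation":[0,0,0]},{"slide":[0,0,-17],"rotation":[0,0,0]},{"slide":[0,0,-12],"rotation":[0,0,0]},{"slide":[-9,9,-2],"rotation":[0.5,0,0]},{"slide":[-10,9,-1],"rotation":[0.5,0,0]},{"slide":[-9,9,-2],"rotation":[0.6,0,0]},{"slide":[-10,9,-2],"rotation":[0.5,0,0]},{"slide":[-9,9,-2],"rotation":[0.5,0,0]},{"slide":[-9,9,-2],"rotation":[0.5,0,0]},{"slide":[-10,9,-2],"rotation":[0.6,0,0]},{"slide":[-9,9,-2],"rotation":[0.5,0,0]},{"slide":[0,0,0],"rotation":[0,0,0]}])

```text
time: 21.42
tool_pos: [0.4797, -0.0012, 0.2036]
tool_rot: [0.0, 0.992, 0.122, 0.0]
contact_force: [0.4, 0.3, 0.1]
gripper_width: 0.501
```

```bash
python3 - <<'E'
from mv import *
print(cur()[0], state()['contact_force'])
f=grab('scene');g=grab('top')
cv2.imwrite('pics/g2s.png',cv2.resize(f['frame'][130:210,270:390],None,fx=6,fy=6,interpolation=cv2.INTER_CUBIC))
cv2.imwrite('pics/g2t.png',cv2.resize(g['frame'][180:280,220:340],None,fx=6,fy=6,interpolation=cv2.INTER_CUBIC))
E
```

```text
[ 0.47970566 -0.00121572  0.20355631] [0.4398084  0.3296787  0.05093797]
```

View pics/g2s.png

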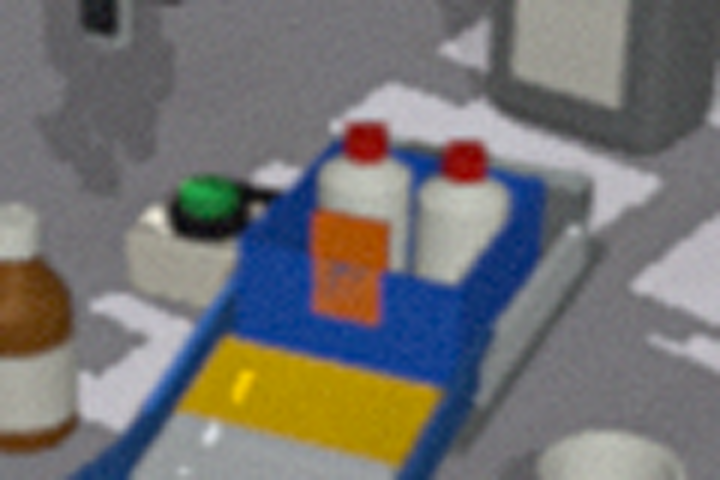

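View pics/g2t.png

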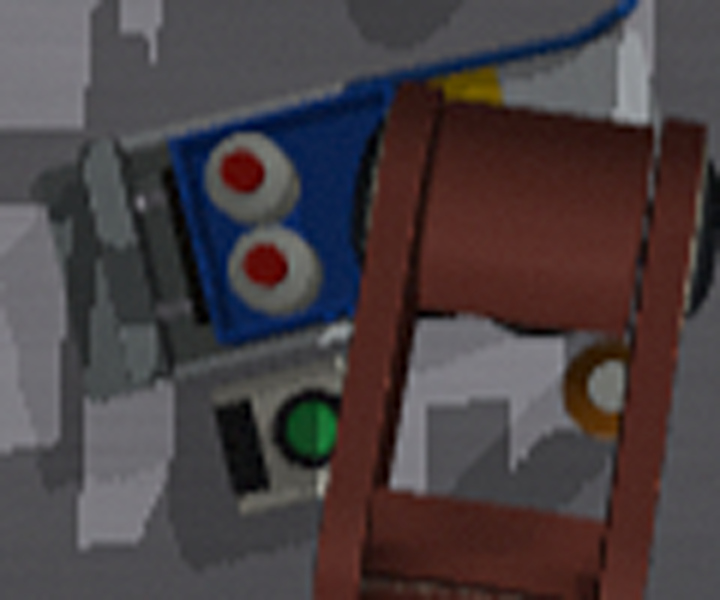

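```bash
python3 - <<'E'
from mv import *
from scipy.optimize import least_squares
f=grab('scene');g=grab('top')
S=lambda u,v:np.array((270+u/6,130+v/6)); T=lambda u,v:np.array((220+u/6,180+v/6))
obs=[(f,(-.06,.055,.06),S(243,238)),(f,(-.06,-.055,.06),S(461,290)),(f,(.06,-.055,.06),S(547,178)),(f,(-.055,.018,.082),S(313,213)),(f,(-.055,-.018,.082),S(388,224)),
(g,(.06,-.055,.06),T(168,139)),(g,(.06,.055,.06),T(219,343))]
def pos(q): return d2w(q[0],q[1],q[2])
def res(q):
    R=crateR(DY+q[3],q[4]); return np.ravel([proj(c,[pos(q)+R.apply(P)])[0]-u for c,P,u in obs])
o=least_squares(res,[.19,0,.02,0,0],x_scale=[.01,.01,.01,1,1]);print(o.x,res(o.x).round(1))
ub,us=T(310,429),S(208,190)
print(tri(g,ub,f,us),[atz(g,ub,z) for z in(.04,.05)],[atz(f,us,z) for z in (.04,.05)])
for c in('top','scene'): print(c,[(r['uv'],r['score']) for r in place_of('start_top',c)[:2]],ub,us)
E
```

```text
[ 0.19842663 -0.00335222  0.01707403  1.23759311 -0.59968242] [-1.4  0.7  0.2 -0.2 -1.   0.2  0.3 -0.5  0.3  0.1 -0.9 -0.5 -0.3 -0.8]
(array([0.40830624, 0.12837919, 0.05079167]), np.float64(0.004013055812118785)) [array([0.40696039, 0.12814431, 0.04      ]), array([0.40682924, 0.12710524, 0.05      ])] [array([0.39613825, 0.14615282, 0.04      ]), array([0.4086066 , 0.13114518, 0.05      ])]
top [([272.3, 252.4], 0.46)] [271.66666667 251.5       ] [304.66666667 161.66666667]
scene [([333.0, 172.6], 0.71), ([305.8, 159.9], 0.54)] [271.66666667 251.5       ] [304.66666667 161.66666667]
```

```bash
python3 - <<'E'
from mv import *
p,R=cur()
rows([((.4077,.1285,.2),toolR(DY),8),((.4077,.1285,.075),toolR(DY),8)],dp=0)
E
```

```text
16
[{"slide":[-5.0,-18.0,0.0],"rotation":[0.0,0.0,0.0]},{"slide":[-5.0,-17.0,1.0],"rotation":[0.0,0.0,0.0]},{"slide":[-5.0,-18.0,0.0],"rotation":[0.0,0.0,0.0]},{"slide":[-4.0,-18.0,0.0],"rotation":[0.0,0.0,0.0]},{"slide":[-5.0,-18.0,1.0],"rotation":[0.0,0.0,0.0]},{"slide":[-5.0,-17.0,0.0],"rotation":[0.0,0.0,0.0]},{"slide":[-5.0,-18.0,0.0],"rotation":[0.0,0.0,0.0]},{"slide":[-5.0,-18.0,1.0],"rotation":[0.0,0.0,0.0]},{"slide":[0.0,0.0,15.0],"rotation":[0.0,0.0,0.0]},{"slide":[0.0,0.0,16.0],"rotation":[0.0,0.0,0.0]},{"slide":[0.0,0.0,16.0],"rotation":[0.0,0.0,0.0]},{"slide":[0.0,0.0,15.0],"rotation":[0.0,0.0,0.0]},{"slide":[0.0,0.0,16.0],"rotation":[0.0,0.0,0.0]},{"slide":[0.0,0.0,15.0],"rotation":[0.0,0.0,0.0]},{"slide":[0.0,0.0,16.0],"rotation":[0.0,0.0,0.0]},{"slide":[0.0,0.0,16.0],"rotation":[0.0,0.0,0.0]}]
```

jog_arm(increments=[{"slide":[-5,-18,0],"rotation":[0,0,0]},{"slide":[-5,-17,1],"rotation":[0,0,0]},{"slide":[-5,-18,0],"rotation":[0,0,0]},{"slide":[-4,-18,0],"rotation":[0,0,0]},{"slide":[-5,-18,1],"rotation":[0,0,0]},{"slide":[-5,-17,0],"rotation":[0,0,0]},{"slide":[-5,-18,0],"rotation":[0,0,0]},{"slide":[-5,-18,1],"rotation":[0,0,0]},{"slide":[0,0,15],"rotation":[0,0,0]},{"slide":[0,0,16],"rotation":[0,0,0]},{"slide":[0,0,16],"rotation":[0,0,0]},{"slide":[0,0,15],"rotation":[0,0,0]},{"slide":[0,0,16],"rotation":[0,0,0]},{"slide":[0,0,15],"rotation":[0,0,0]},{"slide":[0,0,16],"rotation":[0,0,0]},{"slide":[0,0,16],"rotation":[0,0,0]},{"slide":[0,0,0],"rotation":[0,0,0]}], fingers=0)

```text
time: 23.13
tool_pos: [0.4048, 0.1284, 0.0712]
tool_rot: [0.0, 0.992, 0.124, -0.003]
contact_force: [-0.7, 0.1, -1.3]
gripper_width: -0.001
```

```bash
python3 - <<'E'
from mv import *
print(cur()[0], state()['contact_force'])
f=grab('scene')
cv2.imwrite('pics/h1s.png',cv2.resize(f['frame'][130:210,270:390],None,fx=6,fy=6,interpolation=cv2.INTER_CUBIC))
E
```

```text
[0.40480204 0.12838802 0.07120813] [-0.65760639  0.14347205 -1.3101428 ]
```

View pics/h1s.png

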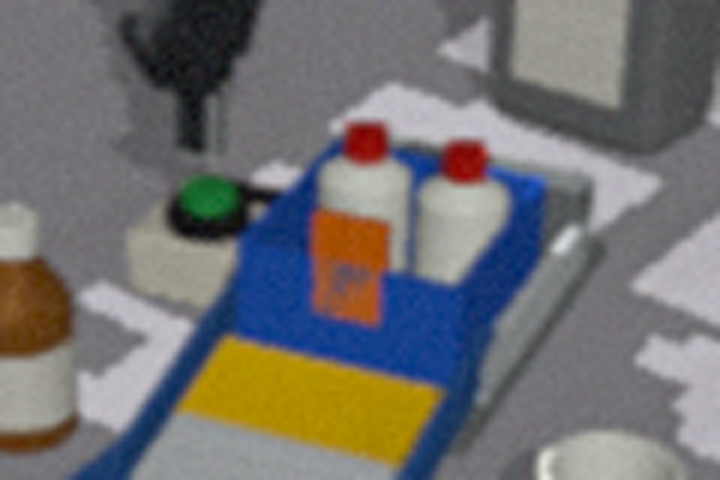

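jog_arm(increments=[{"slide":[0,-1,5],"rotation":[0,0,0]},{"slide":[0,0,5],"rotation":[0,0,0]},{"slide":[0,0,4],"rotation":[0,0,0]},{"slide":[0,0,0],"rotation":[0,0,0]}])

```text
time: 23.52
tool_pos: [0.4071, 0.1293, 0.0604]
tool_rot: [0.0, 0.992, 0.123, -0.0]
contact_force: [-0.5, -0.2, 1.2]
gripper_width: -0.002
```

jog_arm(increments=[{"slide":[0,0,2],"rotation":[0,0,0]},{"slide":[0,0,2],"rotation":[0,0,0]},{"slide":[0,0,0],"rotation":[0,0,0]}])

```text
time: 23.77
tool_pos: [0.4076, 0.1293, 0.0568]
tool_rot: [-0.0, 0.992, 0.123, 0.0]
contact_force: [0.3, 0.6, 1.4]
gripper_width: 0.0
```

jog_arm(increments=[{"slide":[0,0,2],"rotation":[0,0,0]},{"slide":[0,0,2],"rotation":[0,0,0]},{"slide":[0,0,0],"rotation":[0,0,0]}])

```text
time: 24.02
tool_pos: [0.4077, 0.1293, 0.053]
tool_rot: [-0.0, 0.992, 0.123, 0.0]
contact_force: [-0.6, -0.0, 3.8]
gripper_width: -0.003
```

jog_arm(increments=[{"slide":[0,0,2],"rotation":[0,0,0]},{"slide":[0,0,0],"rotation":[0,0,0]},{"slide":[0,0,0],"rotation":[0,0,0]}])

```text
time: 24.27
tool_pos: [0.4078, 0.1293, 0.0512]
tool_rot: [0.0, 0.992, 0.123, 0.0]
contact_force: [0.1, -1.0, 4.9]
gripper_width: 0.0
```

jog_arm(increments=[{"slide":[0,0,2],"rotation":[0,0,0]},{"slide":[0,0,0],"rotation":[0,0,0]},{"slide":[0,0,0],"rotation":[0,0,0]}])

```text
time: 24.52
tool_pos: [0.4079, 0.1293, 0.0508]
tool_rot: [0.0, 0.992, 0.123, -0.0]
contact_force: [-6.6, -2.2, 16.6]
gripper_width: 0.0
```

```bash
python3 - <<'E'
from mv import *
f=grab('scene')
cv2.imwrite('pics/h2s.png',cv2.resize(f['frame'][130:210,270:390],None,fx=6,fy=6,interpolation=cv2.INTER_CUBIC))
E
```

```text
(no output)
```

View pics/h2s.png

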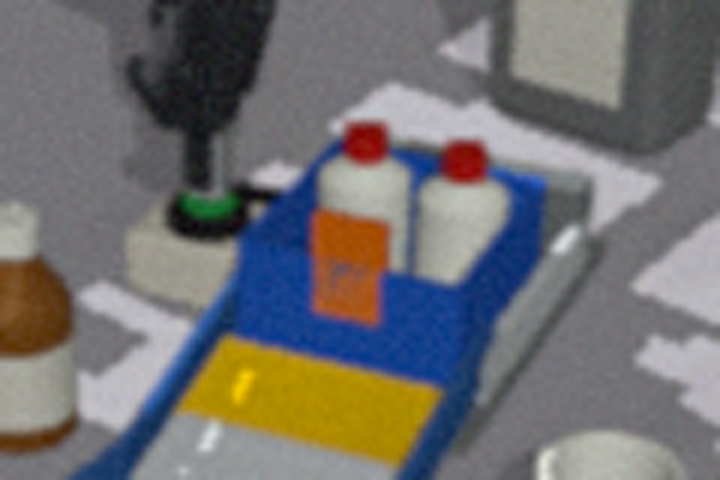

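The button shows as pushed in at about (208,205) px. Force rose to 5 N, then hit a hard stop at 16.6 N, so it bottomed out. Retracting.

jog_arm(increments=[{"slide":[0,0,-5],"rotation":[0,0,0]},{"slide":[0,0,-12],"rotation":[0,0,0]},{"slide":[0,0,-20],"rotation":[0,0,0]},{"slide":[0,0,-25],"rotation":[0,0,0]},{"slide":[0,0,-25],"rotation":[0,0,0]},{"slide":[0,0,-25],"rotation":[0,0,0]},{"slide":[0,0,-25],"rotation":[0,0,0]},{"slide":[-15,0,-10],"rotation":[0,0,0]},{"slide":[-15,0,0],"rotation":[0,0,0]},{"slide":[0,0,0],"rotation":[0,0,0]},{"slide":[0,0,0],"rotation":[0,0,0]}])

```text
time: 25.48
tool_pos: [0.3779, 0.1219, 0.195]
tool_rot: [-0.0, 0.992, 0.123, 0.0]
contact_force: [0.0, -0.1, 0.2]
gripper_width: -0.001
```

```bash
python3 - <<'E'
from mv import *
print(cur()[0], state()['contact_force'])
look('i1')
E
```

```text
[0.37785475 0.12188513 0.19500767] [ 0.03191388 -0.11881731  0.23437211]
```

View pics/i1.png

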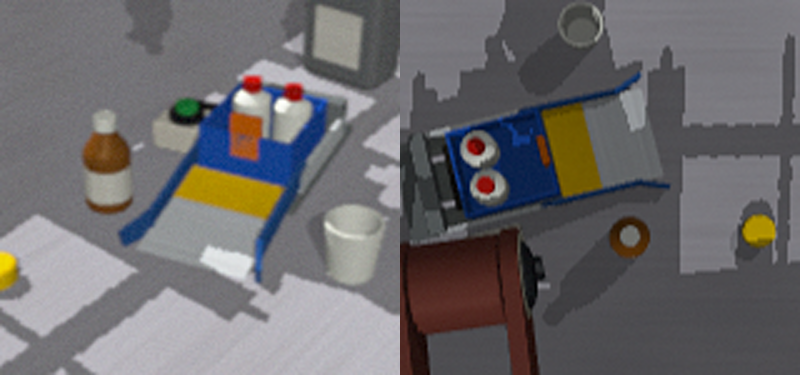

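The crate sits level behind the lip. Its tail edge lies along the yellow strip near (550,150) px, with a gap to the bumper near (445,185). The button is up, and the cup, sample and cap are where they were.

```bash
python3 - <<'E'
from mv import *
manip.job_done()
E
```

```text
the job is handed in; nothing more can be done
```

The crate is on the deck with its tail down behind the lip. I pressed the green button and handed the job in at about 25.5 s with the robot clear of everything. The hand-in reports no verdict, so these results come from my own measurements.

**What I did:** I pinched the crate's tab, lined the crate up on the bench, and slid it up the ramp tilted with the slope. I then tilted it over the lip and released it. The tail was still on the lip, so I nudged it a few millimetres with the outer finger and drew back until it dropped. Then I pressed the button and moved the arm away.

**Last checks**
- **Crate position:** After the drop, a camera fit put the crate about 198 mm up the dock, 3 mm off the centre line, 1.2° out of line and 0.6° off level. The underside came out at 17 mm, about 2–3 mm lower than I expected for the deck; I put that down to camera error.
- **Bumper:** The last top view seems to show a small gap. Pushing near the end took about 2–5 N, with no sign of bumper contact. I could not read the bumper joint directly.
- **Button:** Force rose to about 5 N, then to 16.6 N at a hard stop, so it went fully down. It shows as up again in the last view.
- **Bystanders:** The cup, amber bottle and yellow cap look unmoved. I did not measure the others again, but my moves stayed well clear of them.

**Disagreements**
- **Crate vs dock:** The two cameras differed by a few millimetres sideways, so I used a compromise of about 5.5 mm.
- **Lip:** Pictures put it at 132–134 mm, but the tail only dropped at about 136–138 mm by the tool reading.

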